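# Crate and tally the empties

## Task

Crate and count the returned empties: take the tall slim bottle out of the crate and stand it upright on the rubber mat, and stand every short bottle upright in a cell of the crate. Swing the lever of the tally counter fully to its stop and let it return once for each short bottle in the crate, counting the one already there, so that the dial reads their number. Set the bottles down gently, without dropping them, and leave the syrup bottle, the can and the napkin box where they are.

Things in the scene. Friction and masses are not known exactly. Their poses are not given: they have to be found in the camera images.
- crate: black six-cell bottle crate, fixed to the bench; origin at the centre of its underside, on the bench. Outside 160 mm along its x and 236 mm along its y; walls 88 mm high, dividers 76 mm high, inner floor 6 mm above the bench. Cell centres at x = -37 or +37 mm and y = -76, 0 or +76 mm in its frame; cells 69 to 72 mm square inside, one bottle to a cell
- short1_mid (a point): centre (half-way up, on the axis) of short bottle 1: a stubby brown glass bottle, 150 mm tall, body 60 mm across up to the shoulder at 86 mm, neck 25 to 28 mm across from 108 mm up to the mouth, 0.16 to 0.26 kg, empty; the glass is smooth and slides easily on the bench, the neck is the place to hold it; point z along its axis, mouth up; its foot is 75 mm below this point. Stands in a crate cell at the start.
- short2_mid (a point): centre (half-way up, on the axis) of short bottle 2: a stubby brown glass bottle, 150 mm tall, body 60 mm across up to the shoulder at 86 mm, neck 25 to 28 mm across from 108 mm up to the mouth, 0.16 to 0.26 kg, empty; the glass is smooth and slides easily on the bench, the neck is the place to hold it; point z along its axis, mouth up; its foot is 75 mm below this point. Stands on the bench at the start.
- short3_mid (a point): centre (half-way up, on the axis) of short bottle 3: a stubby brown glass bottle, 150 mm tall, body 60 mm across up to the shoulder at 86 mm, neck 25 to 28 mm across from 108 mm up to the mouth, 0.16 to 0.26 kg, empty; the glass is smooth and slides easily on the bench, the neck is the place to hold it; point z along its axis, mouth up; its foot is 75 mm below this point. Stands on the bench at the start.
- short4_mid (a point): centre (half-way up, on the axis) of short bottle 4: a stubby brown glass bottle, 150 mm tall, body 60 mm across up to the shoulder at 86 mm, neck 25 to 28 mm across from 108 mm up to the mouth, 0.16 to 0.26 kg, empty; the glass is smooth and slides easily on the bench, the neck is the place to hold it; point z along its axis, mouth up; its foot is 75 mm below this point. Stands on the bench at the start. May be absent.
- short5_mid (a point): centre (half-way up, on the axis) of short bottle 5: a stubby brown glass bottle, 150 mm tall, body 60 mm across up to the shoulder at 86 mm, neck 25 to 28 mm across from 108 mm up to the mouth, 0.16 to 0.26 kg, empty; the glass is smooth and slides easily on the bench, the neck is the place to hold it; point z along its axis, mouth up; its foot is 75 mm below this point. Stands on the bench at the start. May be absent.
- short6_mid (a point): centre (half-way up, on the axis) of short bottle 6: a stubby brown glass bottle, 150 mm tall, body 60 mm across up to the shoulder at 86 mm, neck 25 to 28 mm across from 108 mm up to the mouth, 0.16 to 0.26 kg, empty; the glass is smooth and slides easily on the bench, the neck is the place to hold it; point z along its axis, mouth up; its foot is 75 mm below this point. Stands on the bench at the start. May be absent.
- tall_mid (a point): centre (half-way up, on the axis) of the tall slim bottle, same brown glass: 205 mm tall, body 50 mm across up to the shoulder at 118 mm, neck 25 to 28 mm across from 160 mm up to the mouth, 0.18 to 0.29 kg, empty, held by the neck; its foot is 102 mm below this point. Stands in a crate cell at the start
- mat: square black rubber mat for odd bottles, 130 x 130 mm, 4 mm thick, fixed on the bench; origin at the centre of its underside
- counter_axis (a point): centre of the dial of the bench tally counter: a grey round head 94 mm across on a short pillar, fixed to the bench; this point is on the upright axis about which lever and dial turn, at the top of the head, 108 mm above the bench. Nothing of the head or foot is further than 68 mm from the axis
- lever (a joint): sprung thumb lever of the tally counter, rad: 0 = home, grows as the lever swings clockwise seen from above, firm stop at 0.92. The return spring pulls about 2 N at the post at home and about 5 N at the stop, and brings it home when released. One swing to the stop and back home adds one to the dial; a half swing leaves the pointer between marks, and the next full swing takes it on to the mark it was short of
- lever_post (a point): upright black round post at the end of the lever, by which it is pushed: 16 mm across, from 80 to 136 mm above the bench, 98 mm from the counter's axis; this point is on its axis 115 mm above the bench. The flat lever arm runs from it to the head, 80 to 86 mm above the bench
- dial (a joint): reading of the tally counter, rad clockwise from above: red pointer under the glass on a ten-mark dial, one mark = 0.628 rad (36 degrees); the longest mark is zero, where it stands at the start. It turns only by the lever, only forwards, and cannot be set back
- syrup: bystander: clear closed syrup bottle with white cap, 72 mm across, 190 mm tall; origin at the centre of its underside
- can: bystander: slim drinks can, 52 mm across, 115 mm tall; origin at the centre of its underside
- napkins: bystander: cardboard box of napkins, 100 x 120 x 80 mm; origin at the centre of its underside
Mind the look-alikes: they are no part of the job. What is shaped like the part that bears short2_mid but blue, pink or red is not meant.

How it is judged:
By the outcome, as a careful person would: the job done as asked, in the order asked, and still so for the second after the job is handed in, with the robot touching nothing.
Of short4, short5, short6 only 1 to 3 are there at a start; the rules pass over those that are not, and their reading is None.
At some moment in a run one of short2, short3, short4, short5, short6 may be knocked a few centimetres aside while the robot is not near it.
It also fails if it takes over 210 s, if anything falls off the work surface, if the arm or the gripper's body presses on something with over 40 N, if the wrist force passes 120 N, or if a joint passes its speed limit or range.

## Robot

A 6-joint arm with a two-finger parallel gripper is mounted at the origin on the work surface. World frame = base frame: x ahead of the robot, y to its left, z up, the work surface at z = 0. Lengths are in m, angles in degrees, forces in N, time in s.
With the tool pointing down it reaches from about 0.3 to 0.75 m from the base axis. Payload 8.5 kg.
Tool frame: the origin (TCP) lies at the very end of the fingers, on their centre line; the grasp point (between the pads) lies grasp_offset behind it (grasp_offset is the distance from the TCP to the grasp point, in m); x points along the fingers, z is the direction in which the jaws open and shut, and the axes are right-handed (so a half turn about x gives the same grasp; the last joint's range is limited). The gripper opens to 85 mm and grips with 20 to 120 N. Pads are 22 mm wide; open, the fingers measure 114 mm over their backs; the gripper's body (76 mm by 85 mm) begins 54 mm behind the grasp point. The pads swing forward as they close: fully open they stand 13 mm farther back than shut.
Start: joints at [-88.539, 21.807, 74.336, -0, 83.858, -12.336], TCP at [0.131, -0.534, 0.231] pointing down, gripper open.
Joint ranges: [-178.18, 178.18], [-50.72, 133.34], [12.68, 142.11], [-81.47, 261.47], [9.98, 163.14], [-165.26, 165.26]. Speed limits (degrees/s): [136.94, 136.94, 180, 180, 180, 180].

## Interface

Orientations are given as a 3x3 rotation matrix whose columns are the frame's x, y, z axes.
In Python, from rig import observe, get_image, close_job, recognise, grasp_offset gives the robot as it stands.
- The arm moves only by the tool drive_tool, never from a script. Its argument "targets" is a list that holds one entry, the list of rows, each a list of 7 numbers: the shift along the tool's x, y, z in units of 50 mm (1.0 is 50 mm), then the turn, a rotation vector about the tool's x, y, z in rad, then the opening, from -1 (shut) to 1 (fully open), so that 0 is half open. A call has 1 to 5 rows; each row shifts and turns the commanded pose from where the row before left it, along the tool's axes as they then stand; what a row does not reach is not made up. A row lasts 1/10 s, in which the tool goes at most 50 mm and 8.59 degrees, less where a joint would pass 70% of its speed; a pose out of reach is approached as far as the arm can. A call is refused whole if a number of a shift passes 1 or a number of a turn 0.15, either way. A call with a gripper value outside its range is refused whole. The fingers move at their own pace and stop on an object; "force" is the grip in N (left out, the last holds). Time passes only in rows, so rows that do not move let the fingers close. It gives the time, the measured TCP pose, the force and the opening at its end, in the units of the state.
- observe(): the state, without advancing time (a new reading comes with each control period).
- get_image(name): name is "scene" or "side" or "wrist"; returns a dict with "image" (420x560x3 uint8, red, green, blue), "fx", "fy", "cx", "cy" (pixels), "k1" (the pictures are not rectified: a ray, as slopes to the right and down, at radius r is drawn at 1 + k1 r^2 times it, then the intrinsics apply), "rvec" (rotation vector, rad) and "tvec" (3), from world to camera coordinates, as OpenCV has them. Camera axes: x right, y down, z forward; pixel columns grow to the right and rows downward; lengths in m; the calibration is good to about 2 mm. A picture is of the moment at which its call begins. There is no depth.
- close_job(): hands the job in, once; it reports no verdict.
Trained networks look in a picture, given as the dict that the camera call returned (one of the last four; its "shot" number tells which), for a name from the list of things; names that differ only in an ending like _2 or _b are one class to them, and where a whole thing is asked for, a point or a joint stands for the part that bears it (a point fixed in the world has none). Each returns a list of dicts, best first, with "p" (0 to 1); they miss things now and then, are a little off and sometimes report something else, mostly with a low value. They report only what shows in the picture. A call takes as long as a camera call. They do not tell look-alikes from the thing itself.
- recognise(label, picture): "at" ([column, row] as shares, 0 to 1, of the picture: columns of its width, rows of its height, amid what is visible of it).
The state is a dict: "time_s": time; "q": joint angles; "qvel": joint speeds; "joint_efforts": joint torques, N m; "position": TCP position; "tool_rot": TCP orientation; "ft_force": force on the tool from outside, world axes, zero at the start; "wrist_torque": the same for the moment, N m; "grip_width": finger opening in m.
Only numpy, scipy, OpenCV 4.12 (cv2) and the standard library are available. Lean on these libraries where they do the work, as an engineer would, in place of code of your own. Each camera call takes 0.05 s, during which the arm holds its last target.

## Working session

There is one attempt and no reset: what is moved stays moved. The work goes in short steps, Python scripts to look and compute and a tool call to move; the robot and the scene stay as the last step left them, time stands still between calls to the robot, and variables do not carry over. Pictures are saved under pics/ and viewed, and the job is handed in when it is done.

Besides the shell and the picture viewer there is one more tool, called after "Request:" in YAML: its name, and indented under it one key for each argument. drive_tool: Moves the arm, as the interface text tells. Its arguments: {"type":"object","properties":{"targets":{"type":"array"},"force":{"type":"number"}},"required":["targets"]}

```bash
ls; mkdir -p pics; cat > h.py <<'E'
import numpy as np, cv2
from rig import observe, get_image, close_job, recognise, grasp_offset
def save(d,n,scale=1):
    cv2.imwrite('pics/'+n+'.png', d['image'][:,:,::-1])
def proj(d,P):
    P=np.atleast_2d(np.array(P,float)); R,_=cv2.Rodrigues(np.array(d['rvec'],float)); c=P@R.T+np.array(d['tvec']).ravel()
    s=c[:,:2]/c[:,2:]; r2=(s**2).sum(1,keepdims=True); s=s*(1+d['k1']*r2)
    return s*[d['fx'],d['fy']]+[d['cx'],d['cy']]
def ray(d,px):
    px=np.array(px,float); s0=(px-[d['cx'],d['cy']])/[d['fx'],d['fy']]; s=s0.copy()
    for _ in range(30): s=s0/(1+d['k1']*(s@s))
    R,_=cv2.Rodrigues(np.array(d['rvec'],float)); t=np.array(d['tvec']).ravel()
    return -R.T@t, R.T@np.append(s,1)
def atz(d,px,z):
    o,v=ray(d,px); return o+v*(z-o[2])/v[2]
E
python3 - <<'E'
from h import *
print(grasp_offset); o=observe(); print({k:np.round(v,3).tolist() for k,v in o.items()})
for n in ('scene','side','wrist'):
    d=get_image(n); save(d,n+'0'); print(n,d['fx'],d['fy'],d['cx'],d['cy'],d['k1'],d['rvec'],d['tvec'], ray(d,[280,210]))
    for l in ('short2_mid','tall_mid','crate','mat','counter_axis','lever_post','syrup','can','napkins','lever','dial'):
        try: print(l,[(np.round(np.array(r['at'])*[560,420],1).tolist(),round(r['p'],2)) for r in recognise(l,d)])
        except Exception as e: print(l,e)
E
```

```text
pics
0.0187
{'time_s': 0.0, 'q': [-88.54, 21.841, 74.388, -0.001, 83.857, -12.334], 'qvel': [-0.087, -0.036, -0.065, -0.009, -0.012, 0.038], 'joint_efforts': [-0.0, -44.847, -23.128, -0.0, 0.005, 0.0], 'position': [0.131, -0.534, 0.231], 'tool_rot': [[-0.0, 0.971, 0.238], [0.002, 0.238, -0.971], [-1.0, 0.0, -0.001]], 'ft_force': [-0.47, -0.086, 1.019], 'wrist_torque': [-0.001, 0.01, 0.015], 'grip_width': 0.085}
scene 437.2593762047845 437.2593762047845 292.45140998405964 211.8903427317673 -0.09795052989850576 [ 2.46444923  0.84451878 -0.26515304] [-0.48977885 -0.17324168  1.54555363] (array([ 0.99856001, -0.44657018,  1.20916708]), array([-0.36357837,  0.39446528, -0.84441555]))
short2_mid [([310.1, 184.9], 0.86), ([298.9, 130.0], 0.82), ([302.3, 157.4], 0.71)]
tall_mid [([259.8, 247.0], 0.67)]
crate [([250.9, 249.8], 0.87)]
mat [([210.6, 339.5], 0.91), ([259.1, 248.3], 0.16)]
counter_axis [([170.3, 293.6], 0.64)]
lever_post [([179.9, 260.6], 0.7)]
syrup [([351.9, 244.4], 0.94)]
can [([307.6, 306.2], 0.79)]
napkins [([370.0, 138.4], 0.79)]
lever [([179.9, 266.8], 0.71)]
dial []
side 
[... 293 characters left out ...]
 0.83), ([199.2, 313.7], 0.75), ([216.2, 281.7], 0.73), ([227.6, 243.3], 0.68)]
tall_mid [([319.1, 180.0], 0.74)]
crate [([322.4, 213.4], 0.95)]
mat [([382.4, 177.9], 0.8)]
counter_axis []
lever_post []
syrup [([230.0, 176.0], 0.96)]
can [([290.7, 154.6], 0.8)]
napkins [([103.2, 282.1], 0.55)]
lever []
dial []
wrist 332.28125565665795 332.28125565665795 272.2311991826519 206.0560002404464 -0.0334449618417832 [-2.28931324  1.796018    0.25389434] [-0.54996637 -0.03653425  0.37907623] (array([ 0.19889229, -0.51747754,  0.37437335]), array([-0.27478559, -0.09146826, -0.95750404]))
short2_mid []
tall_mid []
crate []
mat []
counter_axis []
lever_post []
syrup []
can []
napkins []
lever []
dial []
```

View pics/scene0.png

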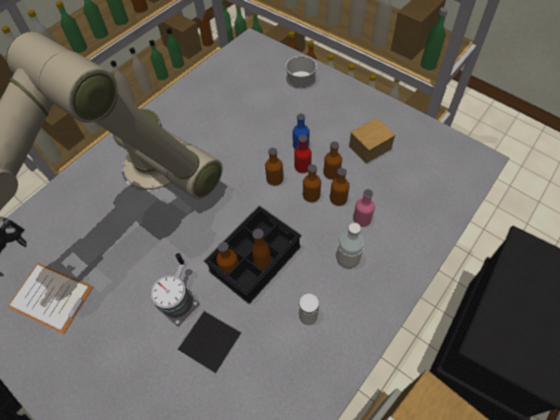

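View pics/side0.png

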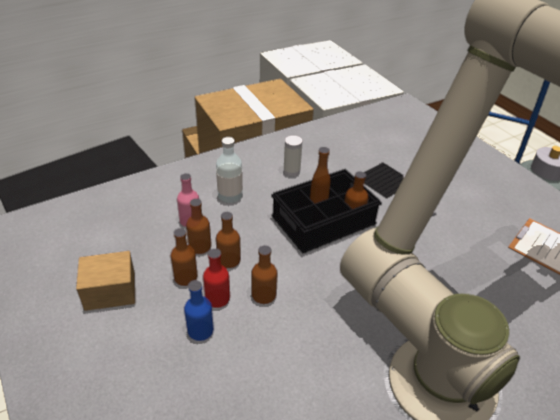

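View pics/wrist0.png

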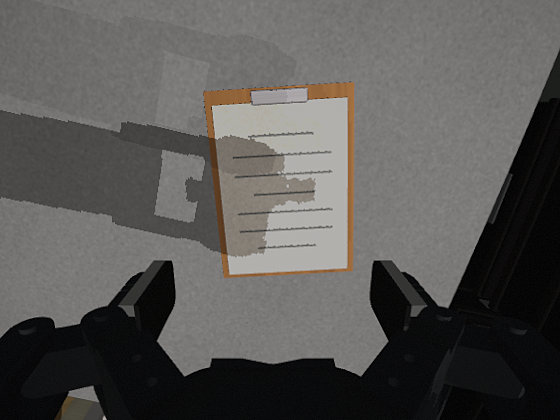

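```bash
python3 - <<'E'
import cv2
a=cv2.imread('pics/scene0.png'); b=cv2.imread('pics/side0.png')
def crop(im,x,y,w,h,s,n):
    c=cv2.resize(im[y:y+h,x:x+w],None,fx=s,fy=s,interpolation=cv2.INTER_CUBIC)
    for i in range(0,w,20):
        cv2.putText(c,str(x+i),(i*s,8),0,0.3,(0,255,255),1); c[:, i*s]=c[:, i*s]//2+ (60,60,60)
    for i in range(0,h,20):
        cv2.putText(c,str(y+i),(0,i*s+4),0,0.3,(0,255,255),1); c[i*s]=c[i*s]//2+(60,60,60)
    cv2.imwrite('pics/'+n+'.png',c)
crop(a,250,110,150,110,5,'s_b'); crop(a,140,200,170,140,4,'s_c'); crop(b,160,165,130,150,4,'d_b'); crop(b,260,140,150,110,5,'d_c')
E
```

```text
(no output)
```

View pics/s_b.png

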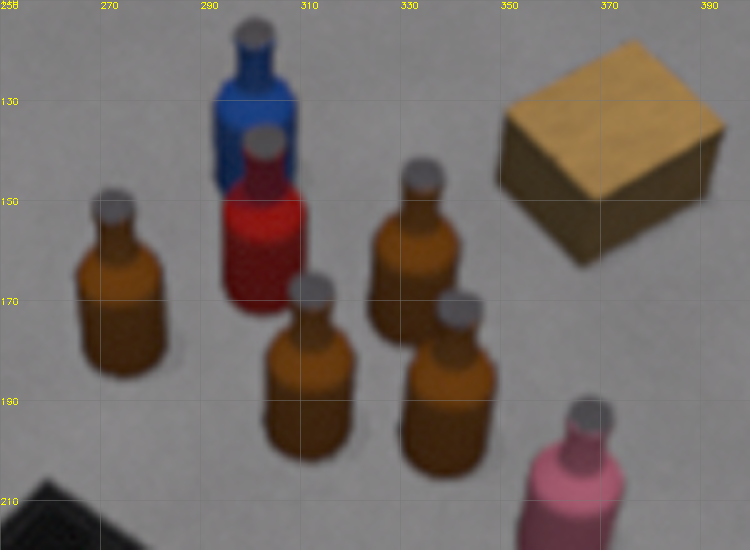

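View pics/s_c.png

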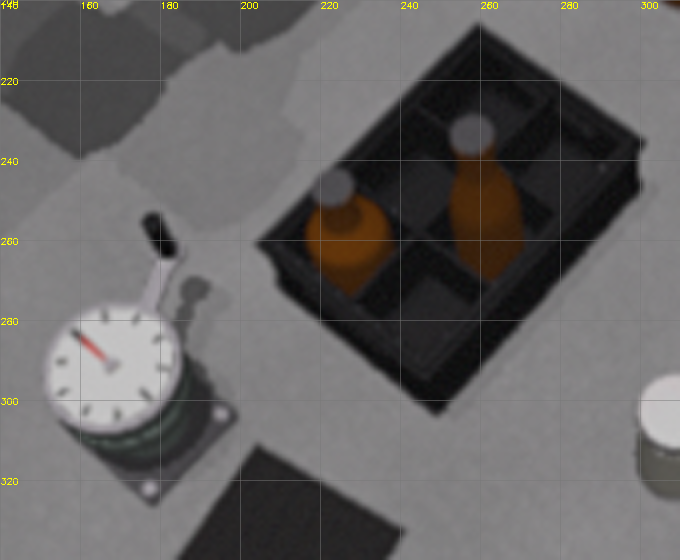

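View pics/d_b.png

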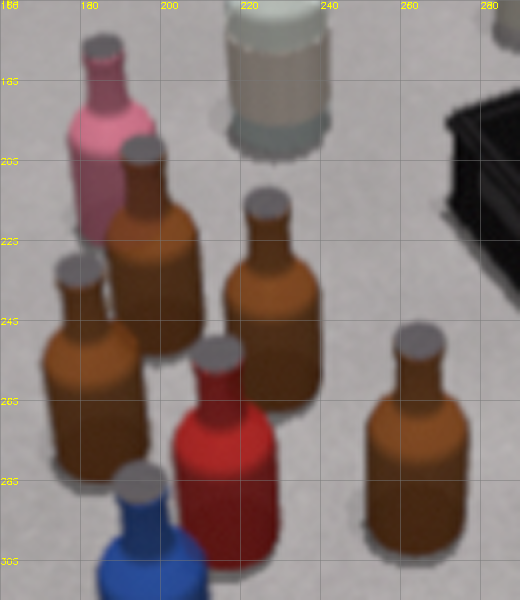

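View pics/d_c.png

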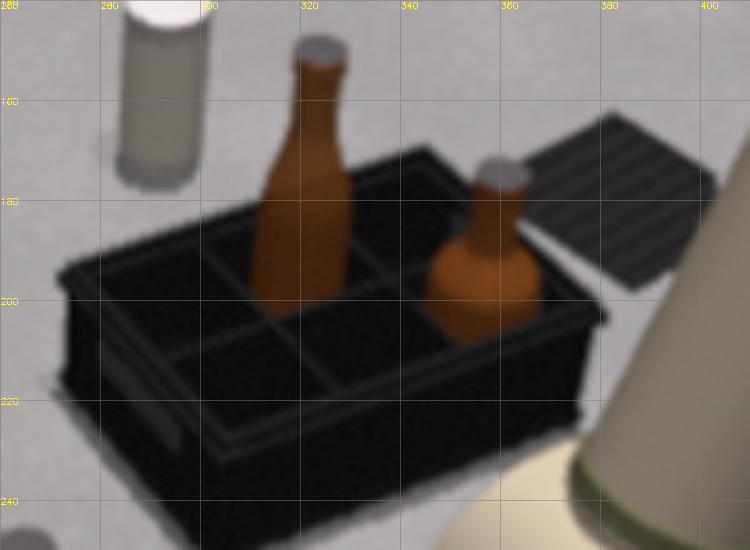

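```bash
cat > meas.py <<'E'
from h import *
s=get_image('scene'); d=get_image('side')
def tri(a,b):
    (o1,v1),(o2,v2)=ray(s,a),ray(d,b); v1/=np.linalg.norm(v1);v2/=np.linalg.norm(v2)
    t=np.linalg.lstsq(np.c_[v1,-v2],o2-o1,rcond=None)[0]; p,q=o1+t[0]*v1,o2+t[1]*v2
    return (p+q)/2,np.linalg.norm(p-q)
S=dict(A=(272.6,151),B=(312.4,167.8),C=(334.6,144.6),D=(342,171.8))
T=dict(a=(195.8,202.2),b=(226.8,215.5),c=(179.8,232),d=(264.5,249.8))
for k in S: print(k,atz(s,S[k],.15).round(4))
for k in T: print(k,atz(d,T[k],.15).round(4))
print('tall',tri((257.8,233.3),(324,150)), 'sh1',tri((223,246.5),(360.4,174.6)), atz(s,(223,246.5),.156),atz(d,(360.4,174.6),.156))
print('tall', atz(s,(257.8,233.3),.211),atz(d,(324,150),.211))
print('crate s');[print(atz(s,p,.088).round(4)) for p in [(260,206.5),(301.3,235.5),(204.3,260.8)]]
print('crate d');[print(atz(d,p,.088).round(4)) for p in [(271.6,194.4),(345,169.4),(381.4,203.4),(305,231)]]
print('mat');[print(atz(s,p,.004).round(4)) for p in [(211,313),(241,333),(213,370),(179,349)]]
print('counter',atz(s,(168.3,291.5),.108),'post',atz(s,(178,255),.136))
print('syrup top',atz(s,(354.5,230),.19),'can',atz(s,(309,300),.115))
print('pink',atz(s,(368,192.5),.15),'red',atz(s,(303,138),.15),'blue',atz(s,(301,116.5),.15))
E
python3 meas.py
```

```text
A [0.3859 0.2047 0.15  ]
B [0.5251 0.227  0.15  ]
C [0.5255 0.3443 0.15  ]
D [0.6055 0.2694 0.15  ]
a [0.6008 0.2713 0.15  ]
b [0.522  0.2277 0.15  ]
c [0.5228 0.3448 0.15  ]
d [0.3828 0.2064 0.15  ]
tall (array([ 0.56701447, -0.07152032,  0.20917123]), np.float64(0.0007276182567699417)) sh1 (array([ 0.49443107, -0.14067791,  0.15411254]), np.float64(0.001198184610151269)) [ 0.49574111 -0.1407842   0.156     ] [ 0.49221142 -0.13938357  0.156     ]
tall [ 0.56802934 -0.07192158  0.211     ] [ 0.56462376 -0.0700956   0.211     ]
crate s
[0.4593 0.0498 0.088 ]
[0.6209 0.0465 0.088 ]
[ 0.4521 -0.1879  0.088 ]
crate d
[0.604  0.0576 0.088 ]
[ 0.6007 -0.1808  0.088 ]
[ 0.4339 -0.1748  0.088 ]
[0.4433 0.0577 0.088 ]
mat
[ 0.5423 -0.2768  0.004 ]
[ 0.649  -0.2671  0.004 ]
[ 0.6569 -0.391   0.004 ]
[ 0.5437 -0.4086  0.004 ]
counter [ 0.44820491 -0.31994165  0.108     ] post [ 0.40510307 -0.23139246  0.136     ]
syrup top [0.75809864 0.10180393 0.19      ] can [ 0.76415057 -0.10688667  0.115     ]
pink [0.70952813 0.25313411 0.15      ] red [0.42907858 0.30555525 0.15      ] blue [0.36610418 0.37715065 0.15      ]
```

```bash
cat > ov.py <<'E'
from h import *
import sys
def crop(im,x,y,w,h,s): return cv2.resize(im[y:y+h,x:x+w],None,fx=s,fy=s,interpolation=cv2.INTER_CUBIC)
cx,cy,yaw=float(sys.argv[1]),float(sys.argv[2]),np.radians(float(sys.argv[3]))
c,sn=np.cos(yaw),np.sin(yaw)
def W(x,y,z): return [cx+c*x-sn*y,cy+sn*x+c*y,z]
out=[]
for n,(x0,y0,w,h) in dict(scene=(190,195,125,115),side=(255,140,140,120)).items():
    d=get_image(n); k=5 if n=='scene' else 5
    im=crop(d['image'][:,:,::-1],x0,y0,w,h,k).copy()
    im=np.clip(im.astype(float)*2,0,255).astype(np.uint8)
    def line(pts,col):
        p=((proj(d,pts)-[x0,y0]+.5)*k).round().astype(int); cv2.polylines(im,[p.reshape(-1,1,2)],False,col,1)
    for z,col in ((.088,(0,255,0)),(0,(255,0,255))):
        line([W(a*.08,b*.118,z) for a,b in ((-1,-1),(1,-1),(1,1),(-1,1),(-1,-1))],col)
    line([W(0,-.115,.076),W(0,.115,.076)],(0,255,255))
    for y in(-.038,.038): line([W(-.077,y,.076),W(.077,y,.076)],(0,255,255))
    cv2.imwrite(f'pics/ov_{n}{sys.argv[4]}.png',im)
E
python3 ov.py .531 -.066 -1.5 1
```

```text
(no output)
```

View pics/ov_scene1.png

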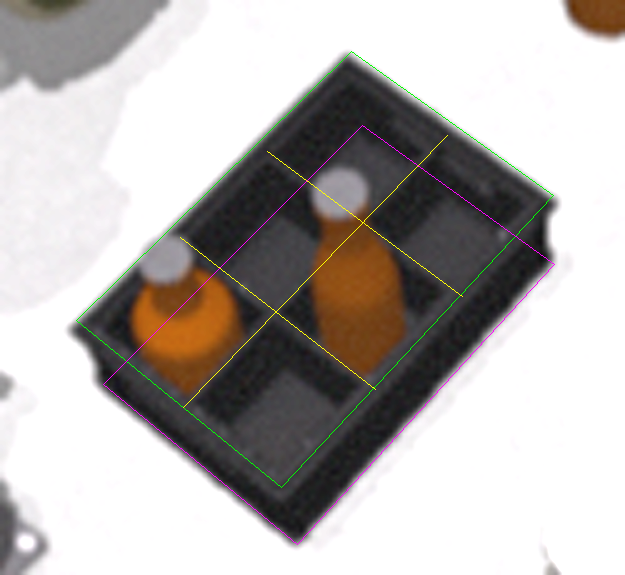

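View pics/ov_side1.png

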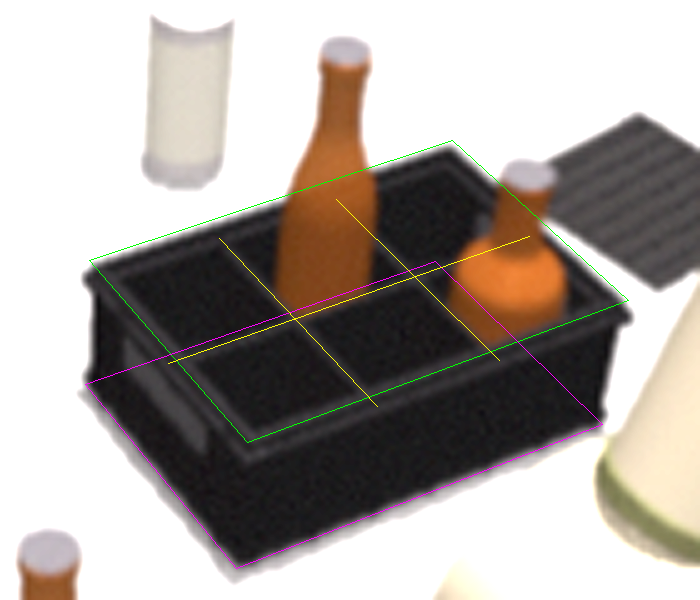

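Request:
drive_tool:
  targets:
    - [[-0.3,0,0,0.12,0,0,0.5],[-0.3,0,0,0.12,0,0,0.5],[0,0.67,-0.71,0,0,0,0.5],[0,0.67,-0.71,0,0,0,0.5],[0,0.67,-0.71,0,0,0,0.5]]
  force: 40

```text
time_s: 2.5
position: [0.2323, -0.4262, 0.2613]
tool_rot: [[0.0, 1.0, -0.0], [-0.0, -0.0, -1.0], [-1.0, 0.0, 0.0]]
ft_force: [0.8, -0.5, -0.1]
grip_width: 0.064
```

```bash
python3 - <<'E'
from h import *
o=observe(); print({k:np.round(v,4).tolist() for k,v in o.items()})
E
```

```text
{'time_s': 2.5, 'q': [-75.4189, 14.0224, 80.8383, 0.0058, 85.1285, 14.5963], 'qvel': [48.7724, -17.7915, 24.6169, 0.155, -7.1375, 47.9707], 'joint_efforts': [-7.3858, -36.4221, -23.8231, -0.1608, 0.2509, -1.1838], 'position': [0.2323, -0.4262, 0.2613], 'tool_rot': [[0.0001, 1.0, -0.0003], [-0.0002, -0.0003, -1.0], [-1.0, 0.0001, 0.0002]], 'ft_force': [0.8118, -0.5183, -0.1294], 'wrist_torque': [0.009, -0.0182, 0.0033], 'grip_width': 0.064}
```

Request:
drive_tool:
  targets:
    - [[0,0.67,-0.71,0,0,0,0.5],[0,0.67,-0.71,0,0,0,0.5],[0,0.67,-0.71,0,0,0,0.5],[0,0.67,-0.71,0,0,0,0.5],[0,0.67,-0.71,0,0,0,0.5]]

```text
time_s: 3.0
position: [0.4, -0.2482, 0.2616]
tool_rot: [[0.0, 1.0, 0.001], [-0.0, 0.001, -1.0], [-1.0, 0.0, 0.0]]
ft_force: [0.2, -0.6, -0.2]
grip_width: 0.0638
```

Request:
drive_tool:
  targets:
    - [[0,0.67,-0.71,0,0,0,0.5],[0,0.67,-0.71,0,0,0,0.5],[0,0.67,-0.71,0,0,0,0.3],[0,0.67,-0.71,0,0,0,0.3],[0,0.6,-0.65,0,0,0,0.3]]

```text
time_s: 3.5
position: [0.5641, -0.0732, 0.2613]
tool_rot: [[0.0, 1.0, 0.002], [-0.0, 0.002, -1.0], [-1.0, 0.0, 0.0]]
ft_force: [0.2, -0.7, 0.1]
grip_width: 0.0554
```

```bash
python3 - <<'E'
from h import *
o=observe(); print({k:np.round(v,4).tolist() for k,v in o.items() if k in('q','position','grip_width')})
w=get_image('wrist'); save(w,'w1'); s=get_image('scene'); save(s,'s1')
print(atz(w,[272,206],.211), proj(w,[[.567,-.071,.211]]))
E
```

```text
{'q': [-19.3188, 22.6514, 67.9945, 0.0002, 89.3426, 70.595], 'position': [0.5641, -0.0732, 0.2613], 'grip_width': 0.0554}
[ 0.57805969 -0.07320238  0.211     ] [[268.40479632 223.27544588]]
```

View pics/w1.png

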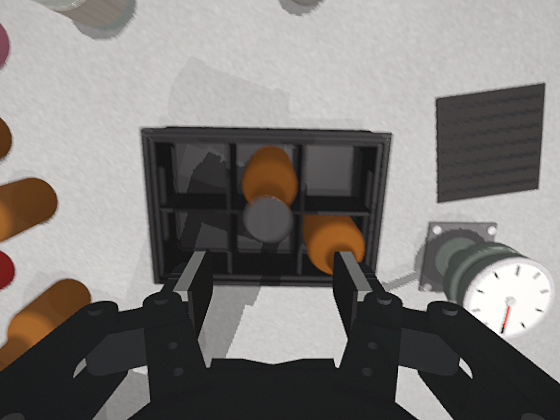

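View pics/s1.png

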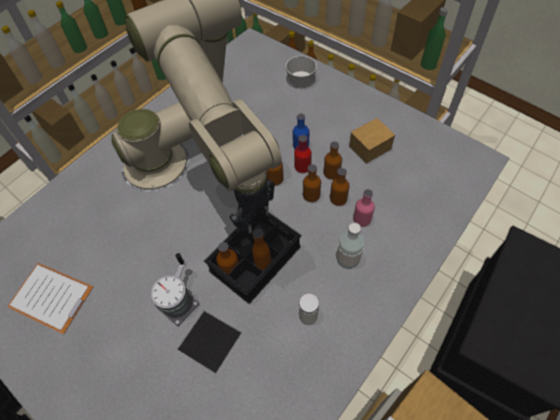

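```bash
python3 - <<'E'
from h import *
w=get_image('wrist')
print('tall',atz(w,[268,219],.211))
M=[atz(w,p,.004) for p in [(436,97),(545,83),(541,188),(438,202)]]; print(np.round(M,4),np.mean(M,0))
print('floor cells? dividers z.076', atz(w,[300.5,211],.076),atz(w,[232,209],.076))
print('dial',atz(w,[511,301],.108))
w0=w; 
c,sn=np.cos(np.radians(-1.5)),np.sin(np.radians(-1.5))
print(proj(w,[[.531+c*x-sn*y,-.066+sn*x+c*y,.076] for x,y in((0,-.038),(0,.038),(.077,.038),(.077,-.038))]).round(1))
print(proj(w,[[.531+c*x-sn*y,-.066+sn*x+c*y,.088] for x,y in((.08,-.118),(.08,.118),(-.08,-.118),(-.08,.118))]).round(1))
E
```

```text
tall [ 0.57093216 -0.06899078  0.211     ]
[[ 0.6518 -0.2602  0.004 ]
 [ 0.6699 -0.3874  0.004 ]
 [ 0.5451 -0.4102  0.004 ]
 [ 0.526  -0.2801  0.004 ]] [ 0.59819909 -0.3344916   0.004     ]
floor cells? dividers z.076 [ 0.53510582 -0.1007915   0.076     ] [ 0.5368493  -0.03020762  0.076     ]
dial [ 0.44891065 -0.31857798  0.108     ]
[[303.4 215.7]
 [230.  213.5]
 [229.8 137.8]
 [308.  140.3]]
[[394.2 141.2]
 [142.9 133.1]
 [374.3 292.2]
 [154.3 285.9]]
```

Request:
drive_tool:
  targets:
    - [[0,0.1,-0.06,0,0,0,0.3],[0.6,0,0,0,0,0,0.3],[0,0,0,0,0,0,0.3]]

```text
time_s: 3.95
position: [0.5662, -0.0728, 0.2286]
tool_rot: [[-0.006, 1.0, -0.001], [0.002, -0.001, -1.0], [-1.0, -0.006, -0.002]]
ft_force: [-0.2, 0.2, -0.1]
grip_width: 0.0556
```

Request:
drive_tool:
  targets:
    - [[0.5,0.04,-0.04,0,0,0,0.3],[0.5,0,0,0,0,0,0.3],[0.15,0,0,0,0,0,0.3],[0,0,0,0,0,0,0.3]]

```text
time_s: 4.35
position: [0.5696, -0.0708, 0.174]
tool_rot: [[-0.001, 1.0, -0.0], [0.0, -0.0, -1.0], [-1.0, -0.001, -0.0]]
ft_force: [0.2, 0.0, 0.8]
grip_width: 0.0557
```

```bash
python3 - <<'E'
from h import *
w=get_image('wrist'); save(w,'w2')
o=observe(); print({k:np.round(v,4).tolist() for k,v in o.items() if k in('q','position','grip_width','ft_force')})
E
```

```text
{'q': [-18.8855, 26.7975, 75.8035, -0.0027, 77.3443, 71.1111], 'position': [0.57, -0.0708, 0.175], 'ft_force': [0.0541, -0.2284, 1.0206], 'grip_width': 0.0551}
```

View pics/w2.png

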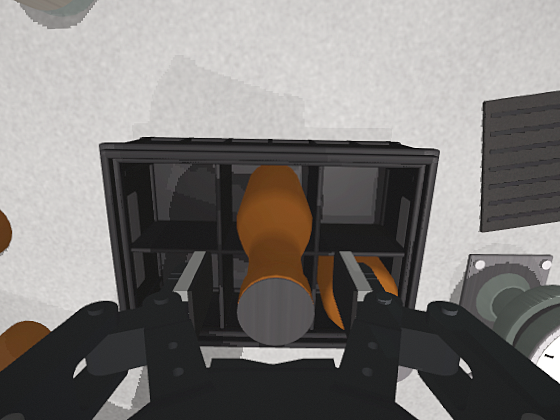

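Request:
drive_tool:
  targets:
    - [[0.05,0,0,0,0,0,-1],[0,0,0,0,0,0,-1],[0,0,0,0,0,0,-1],[0,0,0,0,0,0,-1],[0,0,0,0,0,0,-1]]
  force: 40

```text
time_s: 4.9
position: [0.5702, -0.0706, 0.1723]
tool_rot: [[0.002, 1.0, 0.001], [-0.001, 0.001, -1.0], [-1.0, 0.002, 0.001]]
ft_force: [0.7, -2.2, 6.7]
grip_width: 0.0263
```

Request:
drive_tool:
  targets:
    - [[-0.1,0,0,0,0,0,-1],[-0.4,0,0,0,0,0,-1],[-0.6,0,0,0,0,0,-1],[-0.6,0,0,0,0,0,-1],[-0.4,0,0,0,0,0,-1]]

```text
time_s: 5.4
position: [0.5698, -0.07, 0.2782]
tool_rot: [[0.001, 1.0, 0.001], [0.0, 0.001, -1.0], [-1.0, 0.001, -0.0]]
ft_force: [0.0, -0.3, -2.7]
grip_width: 0.0263
```

```bash
python3 - <<'E'
from h import *
w=get_image('side'); save(w,'d2')
o=observe(); print({k:np.round(v,4).tolist() for k,v in o.items() if k in('q','position','grip_width','ft_force')})
E
```

```text
{'q': [-18.8239, 22.5765, 64.9124, 0.0228, 92.1797, 71.1131], 'position': [0.5705, -0.0702, 0.281], 'ft_force': [-0.48, -0.453, 1.3128], 'grip_width': 0.0259}
```

View pics/d2.png

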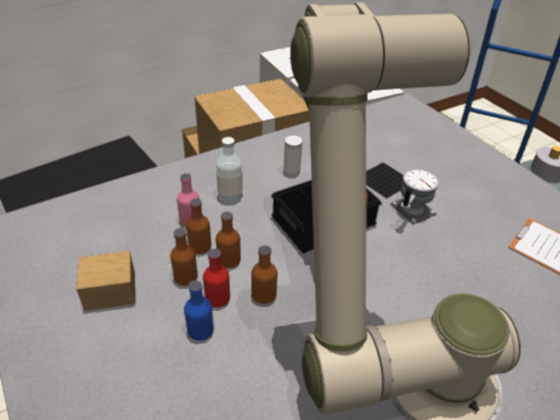

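The side view shows the tall bottle lifted out of sight behind the arm. The bench bottles are unmoved (mouths near 228,215; 196,202; 180,232; 264,250) and the counter is at (420,181). Next I carry the bottle to the mat.

Request:
drive_tool:
  targets:
    - [[0,0.05,0.5,0,0,0,-1],[0,0.1,0.9,0,0,0,-1],[0,0.1,0.95,0,0,0,-1],[0,0.1,0.95,0,0,0,-1],[0,0.1,0.9,0,0,0,-1]]

```text
time_s: 5.95
position: [0.5921, -0.2819, 0.275]
tool_rot: [[-0.002, 1.0, 0.001], [0.002, 0.001, -1.0], [-1.0, -0.002, -0.002]]
ft_force: [0.6, 0.1, -1.8]
grip_width: 0.0262
```

Request:
drive_tool:
  targets:
    - [[0,0.1,0.7,0,0,0,-1],[0,0,0.4,0,0,0,-1],[0.6,0,0,0,0,0,-1],[0.6,0,0,0,0,0,-1],[0.3,0,0,0,0,0,-1]]

```text
time_s: 6.45
position: [0.5964, -0.3345, 0.1968]
tool_rot: [[-0.005, 1.0, 0.0], [0.005, 0.001, -1.0], [-1.0, -0.005, -0.005]]
ft_force: [-0.8, 0.5, -2.7]
grip_width: 0.0259
```

```bash
python3 - <<'E'
from h import *
w=get_image('wrist'); save(w,'w3'); s=get_image('scene'); save(s,'s3')
o=observe(); print({k:np.round(v,4).tolist() for k,v in o.items() if k in('position','grip_width','ft_force','tool_rot')})
E
```

```text
{'position': [0.5965, -0.3343, 0.1974], 'tool_rot': [[-0.0057, 1.0, 0.0008], [0.005, 0.0009, -1.0], [-1.0, -0.0057, -0.005]], 'ft_force': [-0.8167, -0.0046, -2.4973], 'grip_width': 0.026}
```

View pics/w3.png

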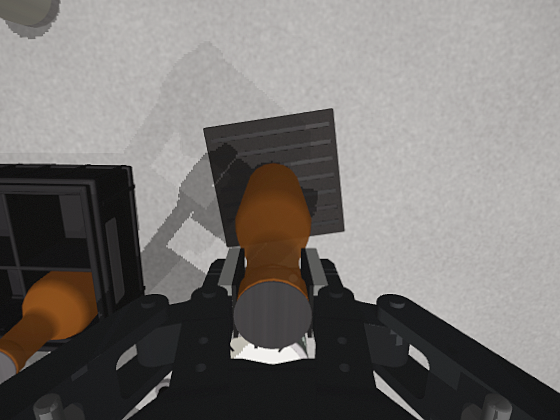

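View pics/s3.png

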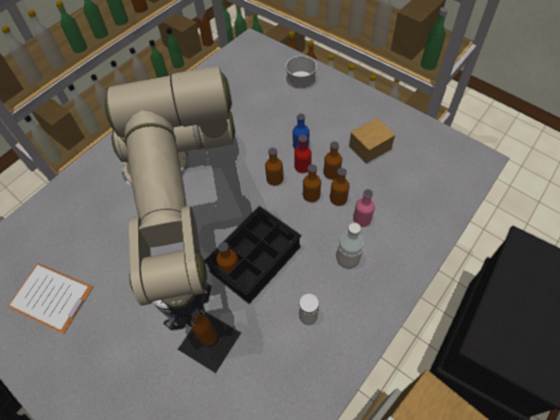

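Request:
drive_tool:
  targets:
    - [[0.2,0,0,0,0,0,-1],[0.16,0,0,0,0,0,-1],[0.08,0,0,0,0,0,-1],[0.04,0,0,0,0,0,-1],[0,0,0,0,0,0,-1]]

```text
time_s: 7.05
position: [0.5975, -0.3352, 0.1773]
tool_rot: [[0.0, 1.0, 0.001], [0.0, 0.001, -1.0], [-1.0, 0.0, -0.0]]
ft_force: [-0.1, 1.0, -2.0]
grip_width: 0.0258
```

Request:
drive_tool:
  targets:
    - [[0.04,0,0,0,0,0,-1],[0.04,0,0,0,0,0,-1],[0,0,0,0,0,0,-1]]

```text
time_s: 7.35
position: [0.5974, -0.3352, 0.1731]
tool_rot: [[-0.0, 1.0, 0.001], [0.0, 0.001, -1.0], [-1.0, -0.0, -0.0]]
ft_force: [0.3, -0.5, -2.8]
grip_width: 0.0259
```

Request:
drive_tool:
  targets:
    - [[0.03,0,0,0,0,0,-1],[0.02,0,0,0,0,0,-1],[0,0,0,0,0,0,-1]]

```text
time_s: 7.65
position: [0.5975, -0.3352, 0.1706]
tool_rot: [[-0.0, 1.0, 0.001], [0.0, 0.001, -1.0], [-1.0, -0.0, -0.0]]
ft_force: [-0.2, 0.6, -2.0]
grip_width: 0.0264
```

Request:
drive_tool:
  targets:
    - [[0.02,0,0,0,0,0,-1],[0,0,0,0,0,0,-1]]

```text
time_s: 7.85
position: [0.5976, -0.3354, 0.1703]
tool_rot: [[0.001, 1.0, 0.001], [-0.001, 0.001, -1.0], [-1.0, 0.001, 0.001]]
ft_force: [0.2, -0.7, 1.1]
grip_width: 0.0261
```

Request:
drive_tool:
  targets:
    - [[0.01,0,0,0,0,0,-1],[0,0,0,0,0,0,0.0],[0,0,0,0,0,0,0.2],[0,0,0,0,0,0,0.2],[0,0,0,0,0,0,0.2]]

```text
time_s: 8.35
position: [0.5975, -0.3352, 0.1692]
tool_rot: [[-0.0, 1.0, 0.001], [0.0, 0.001, -1.0], [-1.0, -0.0, -0.0]]
ft_force: [0.6, 0.6, 0.6]
grip_width: 0.0514
```

Request:
drive_tool:
  targets:
    - [[-0.2,0,0,0,0,0,0.2],[-0.6,0,0,0,0,0,0.2],[-0.7,0,0,0,0,0,0.2],[0,0,-0.6,0,0,0,0.2],[0,0,-0.9,0,0,0,0.2]]

```text
time_s: 8.85
position: [0.5974, -0.2614, 0.2456]
tool_rot: [[0.002, 1.0, -0.002], [-0.002, -0.002, -1.0], [-1.0, 0.002, 0.002]]
ft_force: [1.0, 0.3, -0.7]
grip_width: 0.0511
```

```bash
python3 - <<'E'
from h import *
w=get_image('wrist'); save(w,'w4'); s=get_image('scene'); save(s,'s4')
o=observe(); print({k:np.round(v,4).tolist() for k,v in o.items() if k in('position','grip_width','ft_force')})
E
```

```text
{'position': [0.5978, -0.2558, 0.2462], 'ft_force': [-0.1477, 0.1161, 0.6729], 'grip_width': 0.0512}
```

View pics/w4.png

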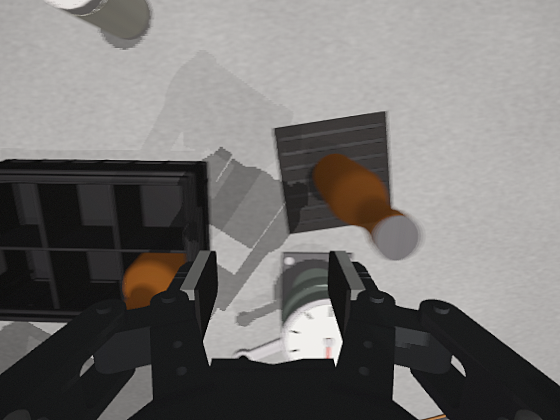

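View pics/s4.png

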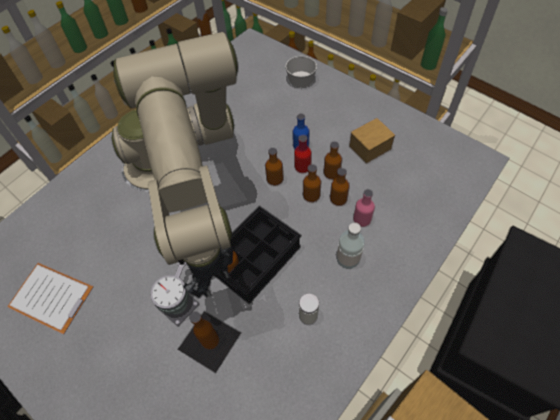

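The tall bottle stands on the mat (wrist view: base at 335,180, mouth at 395,237). The bench bottles are unchanged in the scene view. Next is bottle B.

Request:
drive_tool:
  targets:
    - [[0,-0.15,-0.9,0,0,0,0.3],[0,-0.15,-0.97,0,0,0,0.3],[0,-0.15,-0.97,0,0,0,0.3],[0,-0.15,-0.97,0,0,0,0.3],[0,-0.15,-0.97,0,0,0,0.3]]

```text
time_s: 9.45
position: [0.5593, -0.0197, 0.2452]
tool_rot: [[0.001, 1.0, 0.0], [-0.0, 0.0, -1.0], [-1.0, 0.001, 0.0]]
ft_force: [0.7, 1.0, -0.3]
grip_width: 0.0558
```

Request:
drive_tool:
  targets:
    - [[0,-0.15,-0.97,0,0,0,0.3],[0,-0.15,-0.97,0,0,0,0.3],[0,-0.15,-0.97,0,0,0,0.3],[0,-0.15,-0.97,0,0,0,0.3],[0,-0.15,-0.9,0,0,0,0.3]]

```text
time_s: 9.95
position: [0.5217, 0.2196, 0.2452]
tool_rot: [[0.001, 1.0, 0.001], [0.0, 0.001, -1.0], [-1.0, 0.001, -0.0]]
ft_force: [0.2, -0.2, 0.2]
grip_width: 0.0558
```

```bash
python3 - <<'E'
from h import *
w=get_image('wrist'); save(w,'w5')
o=observe(); print({k:np.round(v,4).tolist() for k,v in o.items() if k in('q','position','grip_width','ft_force')})
print(proj(w,[[.5235,.2275,.15],[.603,.2705,.15],[.3845,.2055,.15],[.524,.3445,.15]]).round(1))
print([(np.round(np.array(r['at'])*[560,420],1).tolist(),round(r['p'],2)) for r in recognise('short2_mid',w)])
E
```

```text
{'q': [11.3734, 22.933, 70.2075, 0.1587, 86.7992, 101.04], 'position': [0.52, 0.2252, 0.2452], 'ft_force': [-4.7616, 4.6699, -0.9562], 'grip_width': 0.0554}
[[261.6 205.2]
 [197.7  93.3]
 [288.3 359.3]
 [106.  204.5]]
[([199.9, 248.6], 0.81), ([136.8, 285.8], 0.74), ([242.2, 9.7], 0.67), ([263.8, 182.3], 0.56)]
```

View pics/w5.png

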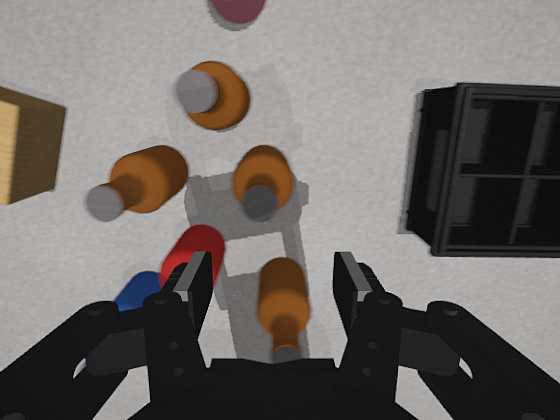

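Request:
drive_tool:
  targets:
    - [[0.3,0.08,-0.04,0,0,0,0.3],[0.8,0,0,0,0,0,0.3],[0.8,0,0,0,0,0,0.3],[0.5,0,0,0,0,0,0.3],[0.2,0,0,0,0,0,0.3]]

```text
time_s: 10.55
position: [0.5256, 0.2188, 0.1125]
tool_rot: [[-0.003, 1.0, 0.0], [-0.001, 0.0, -1.0], [-1.0, -0.003, 0.001]]
ft_force: [0.7, 0.4, -0.2]
grip_width: 0.0554
```

```bash
python3 - <<'E'
from h import *
w=get_image('wrist'); save(w,'w6')
o=observe(); print({k:np.round(v,4).tolist() for k,v in o.items() if k in('position','grip_width','ft_force')})
E
```

```text
{'position': [0.5256, 0.2189, 0.1123], 'ft_force': [-0.2814, 0.1128, -1.5254], 'grip_width': 0.0558}
```

View pics/w6.png

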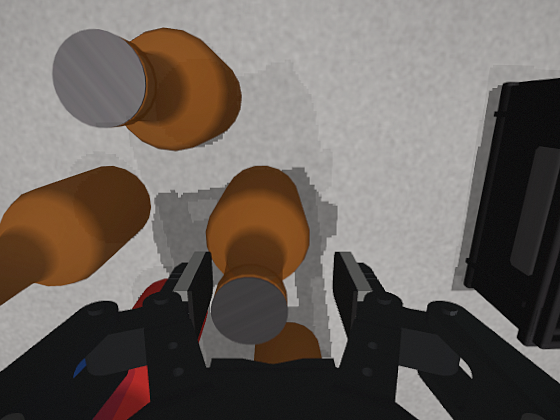

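Request:
drive_tool:
  targets:
    - [[0,-0.02,-0.17,0,0,0,0.3],[0,0,0,0,0,0,0.3],[0,0,0,0,0,0,-1],[0,0,0,0,0,0,-1],[0,0,0,0,0,0,-1]]

```text
time_s: 11.1
position: [0.5255, 0.2281, 0.1153]
tool_rot: [[0.002, 1.0, 0.001], [-0.0, 0.001, -1.0], [-1.0, 0.002, 0.0]]
ft_force: [-0.2, -1.0, 5.6]
grip_width: 0.026
```

Request:
drive_tool:
  targets:
    - [[0,0,0,0,0,0,-1],[0,0,0,0,0,0,-1]]

```text
time_s: 11.3
position: [0.5255, 0.228, 0.1153]
tool_rot: [[0.002, 1.0, 0.001], [0.0, 0.001, -1.0], [-1.0, 0.002, -0.0]]
ft_force: [-0.7, -0.5, 6.2]
grip_width: 0.0259
```

Request:
drive_tool:
  targets:
    - [[-0.15,0,0,0,0,0,-1],[-0.6,0,0,0,0,0,-1],[-0.8,0,0,0,0,0,-1],[-0.75,0.1,0.3,0,0,0,-1],[0,0.2,0.8,0,0,0,-1]]

```text
time_s: 11.8
position: [0.5412, 0.175, 0.2349]
tool_rot: [[0.01, 1.0, 0.005], [0.002, 0.005, -1.0], [-1.0, 0.01, -0.002]]
ft_force: [0.8, -1.0, -2.7]
grip_width: 0.0261
```

Request:
drive_tool:
  targets:
    - [[0,0.2,0.95,0,0,0,-1],[0,0.2,0.95,0,0,0,-1],[0,0.21,0.88,0,0,0,-1],[0,0,0.5,0,0,0,-1],[0,0,0,0,0,0,-1]]

```text
time_s: 12.3
position: [0.5707, 0.0061, 0.2291]
tool_rot: [[-0.001, 1.0, -0.003], [-0.0, -0.003, -1.0], [-1.0, -0.001, 0.0]]
ft_force: [-0.0, 1.0, -1.7]
grip_width: 0.0262
```

```bash
cat > look.py <<'E'
from h import *
import sys
n=sys.argv[1]; w=get_image('wrist')
o=observe(); print({k:np.round(v,4).tolist() for k,v in o.items() if k in('time_s','position','grip_width','ft_force')})
P=np.array(o['position']);R=np.array(o['tool_rot'])
im=w['image'][:,:,::-1].copy()
save(w,n)
if len(sys.argv)>2:
    # crate overlay
    c,sn=np.cos(np.radians(-1.5)),np.sin(np.radians(-1.5))
    for (x,y) in [(a,b) for a in(-.037,.037) for b in(-.076,0,.076)]:
        q=[[.532+c*(x+u)-sn*(y+v),-.066+sn*(x+u)+c*(y+v),.076] for u,v in((-.035,-.035),(.035,-.035),(.035,.035),(-.035,.035),(-.035,-.035))]
        cv2.polylines(im,[proj(w,q).round().astype(int).reshape(-1,1,2)],False,(0,255,0),1)
    cv2.imwrite(f'pics/{n}.png',im)
E
python3 look.py w7 1
```

```text
{'time_s': 12.35, 'position': [0.5706, 0.008, 0.2292], 'ft_force': [-0.552, 1.211, -1.9079], 'grip_width': 0.0258}
```

View pics/w7.png

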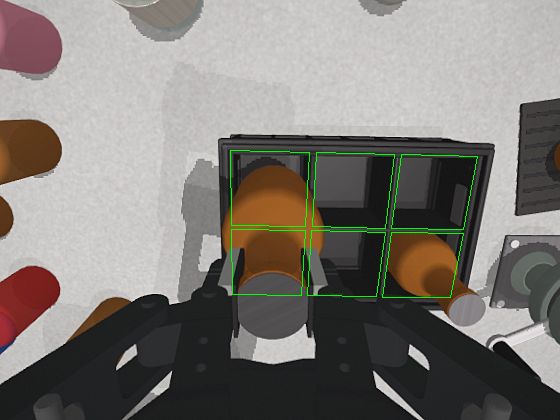

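Request:
drive_tool:
  targets:
    - [[0.4,0,-0.01,0,0,0,-1],[0.6,0,0,0,0,0,-1],[0.6,0,0,0,0,0,-1],[0.3,0,0,0,0,0,-1],[0.1,0,0,0,0,0,-1]]

```text
time_s: 12.85
position: [0.5698, 0.0112, 0.1278]
tool_rot: [[-0.003, 1.0, 0.002], [0.001, 0.002, -1.0], [-1.0, -0.003, -0.001]]
ft_force: [-0.5, -0.4, -1.6]
grip_width: 0.0258
```

Request:
drive_tool:
  targets:
    - [[0.04,0,0,0,0,0,-1],[0,0,0,0,0,0,-1]]

```text
time_s: 13.05
position: [0.5711, 0.0102, 0.1281]
tool_rot: [[0.001, 1.0, 0.001], [-0.0, 0.001, -1.0], [-1.0, 0.001, 0.0]]
ft_force: [0.1, -0.7, -2.2]
grip_width: 0.0261
```

Request:
drive_tool:
  targets:
    - [[0.06,0,0,0,0,0,-1],[0.04,0,0,0,0,0,-1],[0,0,0,0,0,0,-1]]

```text
time_s: 13.35
position: [0.5707, 0.0097, 0.1224]
tool_rot: [[0.0, 1.0, 0.001], [0.0, 0.001, -1.0], [-1.0, 0.0, -0.0]]
ft_force: [-1.1, -0.4, -1.7]
grip_width: 0.0259
```

Request:
drive_tool:
  targets:
    - [[0.03,0,0,0,0,0,-1],[0,0,0,0,0,0,-1]]

```text
time_s: 13.55
position: [0.571, 0.0096, 0.1213]
tool_rot: [[0.001, 1.0, 0.001], [-0.0, 0.001, -1.0], [-1.0, 0.001, 0.0]]
ft_force: [-0.5, 0.0, 2.2]
grip_width: 0.0261
```

Request:
drive_tool:
  targets:
    - [[0,0,0,0,0,0,-0.2],[0,0,0,0,0,0,0.1],[0,0,0,0,0,0,0.2],[-0.1,0,0,0,0,0,0.2],[-0.5,0,0,0,0,0,0.2]]

```text
time_s: 14.05
position: [0.5696, 0.0099, 0.1493]
tool_rot: [[-0.005, 1.0, 0.001], [0.001, 0.001, -1.0], [-1.0, -0.005, -0.001]]
ft_force: [0.3, 0.3, 0.7]
grip_width: 0.0514
```

Request:
drive_tool:
  targets:
    - [[-0.9,0,0,0,0,0,0.2],[-0.9,0,0,0,0,0,0.3],[0,0.1,-0.8,0,0,0,0.3],[0,0.15,-0.95,0,0,0,0.3],[0,0.15,-0.95,0,0,0,0.3]]

```text
time_s: 14.55
position: [0.5907, 0.146, 0.2417]
tool_rot: [[0.001, 1.0, -0.0], [0.0, -0.0, -1.0], [-1.0, 0.001, -0.0]]
ft_force: [0.9, 0.2, 0.8]
grip_width: 0.0557
```

Request:
drive_tool:
  targets:
    - [[0,0.15,-0.95,0,0,0,0.3],[0,0.1,-0.95,0,0,0,0.3],[0,0.02,-0.6,0,0,0,0.3],[0,0,0,0,0,0,0.3]]

```text
time_s: 14.95
position: [0.6033, 0.2735, 0.2405]
tool_rot: [[-0.0, 1.0, 0.005], [0.001, 0.005, -1.0], [-1.0, -0.0, -0.001]]
ft_force: [0.1, -0.3, 0.6]
grip_width: 0.0553
```

```bash
python3 look.py w8; python3 - <<'E'
from h import *
s=get_image('scene'); save(s,'s8'); w=get_image('wrist')
print(proj(w,[[.6045,.271,.15],[.3845,.2055,.15],[.524,.3445,.15]]).round(1))
E
```

```text
{'time_s': 15.0, 'position': [0.6036, 0.2714, 0.2406], 'ft_force': [0.4852, 0.1868, -0.0145], 'grip_width': 0.0554}
[[270.7 208.2]
 [340.8 434. ]
 [179.4 303.9]]
```

View pics/w8.png

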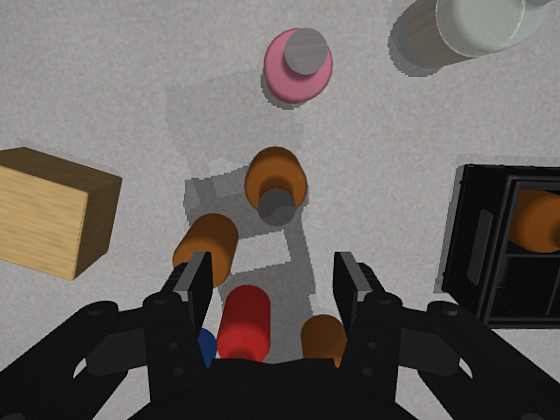

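View pics/s8.png

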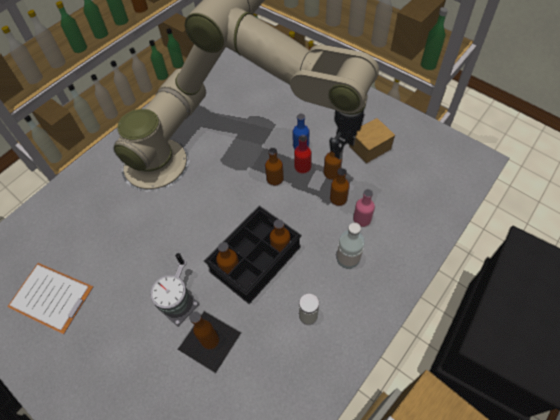

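Request:
drive_tool:
  targets:
    - [[0.3,0.02,0.06,0,0,0,0.3],[0.8,0,0,0,0,0,0.3],[0.8,0,0,0,0,0,0.3],[0.5,0,0,0,0,0,0.3],[0.15,0,0,0,0,0,0.3]]

```text
time_s: 15.6
position: [0.6041, 0.2649, 0.1107]
tool_rot: [[-0.005, 1.0, -0.001], [-0.001, -0.001, -1.0], [-1.0, -0.005, 0.001]]
ft_force: [0.1, 0.0, -0.5]
grip_width: 0.0554
```

```bash
python3 look.py w9
```

```text
{'time_s': 15.65, 'position': [0.6045, 0.2653, 0.1114], 'ft_force': [-0.3339, 0.0028, -0.758], 'grip_width': 0.0556}
```

View pics/w9.png

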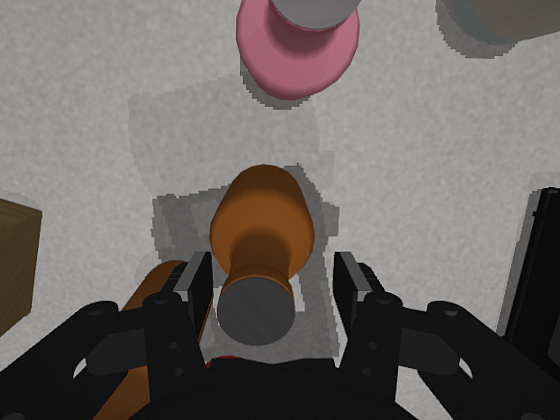

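Request:
drive_tool:
  targets:
    - [[0,0,-0.11,0,0,0,0.3],[0,0,0,0,0,0,0.3],[0,0,0,0,0,0,-0.3],[0,0,0,0,0,0,-1],[0,0,0,0,0,0,-1]]

```text
time_s: 16.15
position: [0.6054, 0.2722, 0.1144]
tool_rot: [[0.002, 1.0, 0.001], [0.0, 0.001, -1.0], [-1.0, 0.002, -0.0]]
ft_force: [0.5, -0.5, 4.5]
grip_width: 0.0259
```

Request:
drive_tool:
  targets:
    - [[0,0,0,0,0,0,-1],[0,0,0,0,0,0,-1]]

```text
time_s: 16.35
position: [0.6054, 0.2721, 0.1143]
tool_rot: [[0.002, 1.0, 0.001], [0.0, 0.001, -1.0], [-1.0, 0.002, -0.0]]
ft_force: [-0.7, -1.7, 6.4]
grip_width: 0.0258
```

Request:
drive_tool:
  targets:
    - [[-0.15,0,0,0,0,0,-1],[-0.6,0,0,0,0,0,-1],[-0.95,0,0,0,0,0,-1],[-0.95,0,0,0,0,0,-1],[-0.6,-0.1,0.5,0,0,0,-1]]

```text
time_s: 16.85
position: [0.6001, 0.2491, 0.2793]
tool_rot: [[0.004, 1.0, 0.004], [0.002, 0.004, -1.0], [-1.0, 0.004, -0.002]]
ft_force: [0.8, -0.7, -2.1]
grip_width: 0.0261
```

Request:
drive_tool:
  targets:
    - [[-0.3,-0.1,0.9,0,0,0,-1],[0,-0.1,0.95,0,0,0,-1],[0,-0.1,0.95,0,0,0,-1],[0,-0.1,0.95,0,0,0,-1],[0,-0.1,0.95,0,0,0,-1]]

```text
time_s: 17.35
position: [0.5744, 0.0107, 0.2909]
tool_rot: [[-0.001, 1.0, 0.001], [0.0, 0.001, -1.0], [-1.0, -0.001, -0.0]]
ft_force: [0.8, -0.9, -1.6]
grip_width: 0.0262
```

Request:
drive_tool:
  targets:
    - [[0,-0.1,0.9,0,0,0,-1],[0,-0.02,0.6,0,0,0,-1],[0,0,0,0,0,0,-1],[0,0,0,0,0,0,-1]]

```text
time_s: 17.75
position: [0.5691, -0.0629, 0.2907]
tool_rot: [[-0.001, 1.0, -0.0], [0.001, -0.0, -1.0], [-1.0, -0.001, -0.001]]
ft_force: [0.2, 0.8, -1.8]
grip_width: 0.0259
```

```bash
python3 look.py w10 1
```

```text
{'time_s': 17.8, 'position': [0.5692, -0.0621, 0.2908], 'ft_force': [0.2541, 0.7515, -1.8411], 'grip_width': 0.0256}
```

View pics/w10.png

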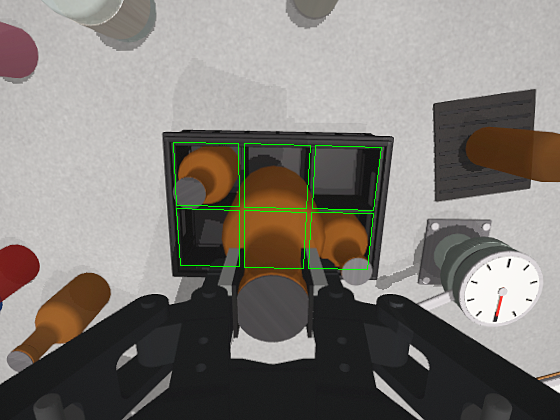

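Request:
drive_tool:
  targets:
    - [[0.3,0,0.09,0,0,0,-1],[0.8,0,0,0,0,0,-1],[0.9,0,0,0,0,0,-1],[0.7,0,0,0,0,0,-1],[0.4,0,0,0,0,0,-1]]

```text
time_s: 18.3
position: [0.5682, -0.0652, 0.133]
tool_rot: [[-0.004, 1.0, 0.003], [0.002, 0.003, -1.0], [-1.0, -0.004, -0.002]]
ft_force: [0.3, -0.2, -2.3]
grip_width: 0.0259
```

Request:
drive_tool:
  targets:
    - [[0.12,0,0,0,0,0,-1],[0.06,0,0,0,0,0,-1],[0,0,0,0,0,0,-1]]

```text
time_s: 18.6
position: [0.5698, -0.0668, 0.1278]
tool_rot: [[0.002, 1.0, 0.002], [-0.0, 0.002, -1.0], [-1.0, 0.002, 0.0]]
ft_force: [-0.4, -0.4, -1.9]
grip_width: 0.0263
```

Request:
drive_tool:
  targets:
    - [[0.06,0,0,0,0,0,-1],[0.04,0,0,0,0,0,-1],[0.02,0,0,0,0,0,-1],[0,0,0,0,0,0,-1]]

```text
time_s: 19.0
position: [0.5693, -0.0673, 0.1209]
tool_rot: [[0.0, 1.0, 0.001], [-0.0, 0.001, -1.0], [-1.0, 0.0, 0.0]]
ft_force: [0.0, -0.4, -2.6]
grip_width: 0.0258
```

Request:
drive_tool:
  targets:
    - [[0.02,0,0,0,0,0,-1],[0,0,0,0,0,0,-1]]

```text
time_s: 19.2
position: [0.5695, -0.0674, 0.1203]
tool_rot: [[0.001, 1.0, 0.001], [-0.0, 0.001, -1.0], [-1.0, 0.001, 0.0]]
ft_force: [0.1, -0.6, 1.4]
grip_width: 0.0262
```

Request:
drive_tool:
  targets:
    - [[0.01,0,0,0,0,0,-0.2],[0,0,0,0,0,0,0.1],[0,0,0,0,0,0,0.2],[-0.1,0,0,0,0,0,0.2],[-0.5,0,0,0,0,0,0.2]]

```text
time_s: 19.7
position: [0.5682, -0.0669, 0.1478]
tool_rot: [[-0.005, 1.0, 0.001], [0.002, 0.001, -1.0], [-1.0, -0.005, -0.002]]
ft_force: [-0.7, 0.0, 0.4]
grip_width: 0.0514
```

Request:
drive_tool:
  targets:
    - [[-0.9,0,0,0,0,0,0.2],[-0.9,0,0,0,0,0,0.2],[0,-0.4,-0.58,0,0,0,0.3],[0,-0.53,-0.78,0,0,0,0.3],[0,-0.53,-0.78,0,0,0,0.3]]

```text
time_s: 20.2
position: [0.4952, 0.0406, 0.2397]
tool_rot: [[0.001, 1.0, -0.0], [0.0, -0.0, -1.0], [-1.0, 0.001, -0.0]]
ft_force: [0.5, 1.5, 0.2]
grip_width: 0.0556
```

Request:
drive_tool:
  targets:
    - [[0,-0.53,-0.78,0,0,0,0.3],[0,-0.53,-0.78,0,0,0,0.3],[0,-0.53,-0.78,0,0,0,0.3],[0,-0.45,-0.7,0,0,0,0.3],[0,-0.15,-0.2,0,0,0,0.3]]

```text
time_s: 20.7
position: [0.3844, 0.2039, 0.24]
tool_rot: [[0.0, 1.0, 0.004], [0.001, 0.004, -1.0], [-1.0, 0.0, -0.001]]
ft_force: [0.5, -0.0, -1.1]
grip_width: 0.0555
```

Request:
drive_tool:
  targets:
    - [[0,0,0,0,0,0,0.3],[0,0,0,0,0,0,0.3]]

```text
time_s: 20.9
position: [0.3872, 0.2011, 0.2395]
tool_rot: [[0.001, 1.0, 0.001], [-0.0, 0.001, -1.0], [-1.0, 0.001, 0.0]]
ft_force: [-0.5, 0.4, -0.8]
grip_width: 0.0553
```

```bash
python3 look.py w11; python3 - <<'E'
from h import *
s=get_image('scene'); save(s,'s11'); w=get_image('wrist')
print(proj(w,[[.3845,.2055,.15],[.524,.3445,.15]]).round(1))
E
```

```text
{'time_s': 20.95, 'position': [0.3874, 0.2008, 0.2394], 'ft_force': [-0.2305, -0.4043, 0.5366], 'grip_width': 0.0556}
[[265.4 213.5]
 [ 45.2   3.9]]
```

View pics/w11.png

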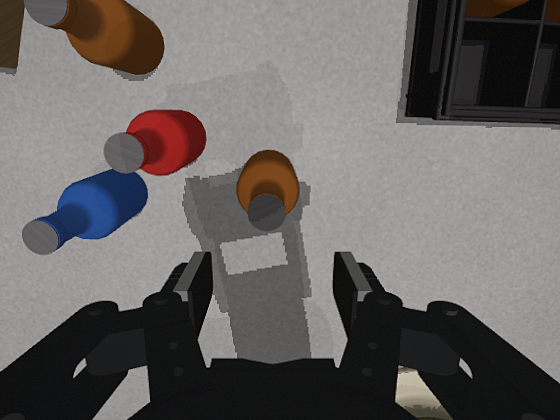

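View pics/s11.png

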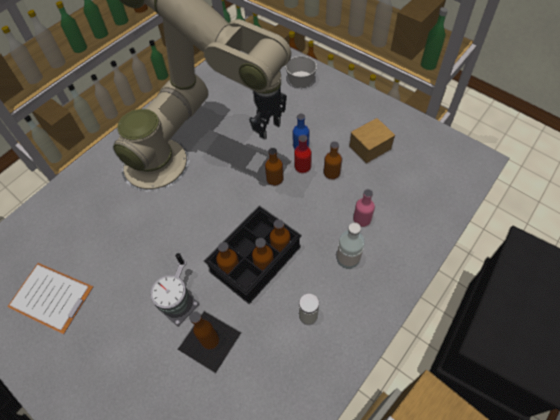

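Request:
drive_tool:
  targets:
    - [[0.3,-0.03,-0.07,0,0,0,0.3],[0.8,0,0,0,0,0,0.3],[0.8,0,0,0,0,0,0.3],[0.5,0,0,0,0,0,0.3],[0.12,0,0,0,0,0,0.3]]

```text
time_s: 21.55
position: [0.3845, 0.2041, 0.1112]
tool_rot: [[-0.005, 1.0, -0.001], [-0.001, -0.001, -1.0], [-1.0, -0.005, 0.001]]
ft_force: [-0.9, 0.7, 0.5]
grip_width: 0.0556
```

```bash
python3 look.py w12
```

```text
{'time_s': 21.6, 'position': [0.3849, 0.2043, 0.1118], 'ft_force': [0.2366, -1.1868, -0.7276], 'grip_width': 0.0552}
```

View pics/w12.png

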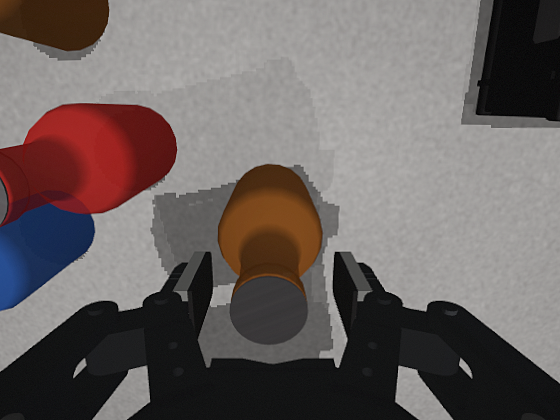

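Mouth at (269,310), centred between the pads. Closing.

Request:
drive_tool:
  targets:
    - [[0,0,-0.02,0,0,0,0],[0,0,0,0,0,0,-0.3],[0,0,0,0,0,0,-1],[0,0,0,0,0,0,-1],[0,0,0,0,0,0,-1]]

```text
time_s: 22.1
position: [0.386, 0.2061, 0.1147]
tool_rot: [[0.003, 1.0, 0.001], [0.0, 0.001, -1.0], [-1.0, 0.003, -0.0]]
ft_force: [0.2, -1.9, 6.8]
grip_width: 0.0263
```

Request:
drive_tool:
  targets:
    - [[0,0,0,0,0,0,-1],[-0.15,0,0,0,0,0,-1],[-0.6,0,0,0,0,0,-1]]

```text
time_s: 22.4
position: [0.3837, 0.2058, 0.15]
tool_rot: [[-0.005, 1.0, 0.001], [-0.001, 0.001, -1.0], [-1.0, -0.005, 0.001]]
ft_force: [0.5, -0.2, -1.9]
grip_width: 0.0259
```

Request:
drive_tool:
  targets:
    - [[-0.9,0,0,0,0,0,-1],[-0.8,0,0.3,0,0,0,-1],[0,0.3,0.85,0,0,0,-1],[0,0.38,0.9,0,0,0,-1],[0,0.38,0.9,0,0,0,-1]]

```text
time_s: 22.9
position: [0.4382, 0.0573, 0.2369]
tool_rot: [[0.001, 1.0, 0.002], [0.0, 0.002, -1.0], [-1.0, 0.001, -0.0]]
ft_force: [0.5, 0.9, -1.2]
grip_width: 0.0261
```

Request:
drive_tool:
  targets:
    - [[0,0.38,0.9,0,0,0,-1],[0,0.38,0.85,0,0,0,-1],[0,0.34,0.7,0,0,0,-1],[0,0,0,0,0,0,-1],[0,0,0,0,0,0,-1]]

```text
time_s: 23.4
position: [0.493, -0.0641, 0.2359]
tool_rot: [[-0.001, 1.0, -0.001], [0.001, -0.001, -1.0], [-1.0, -0.001, -0.001]]
ft_force: [-1.1, 0.9, -1.8]
grip_width: 0.0261
```

```bash
python3 look.py w13 1
```

```text
{'time_s': 23.45, 'position': [0.4928, -0.0633, 0.236], 'ft_force': [0.1415, -0.7153, -2.8402], 'grip_width': 0.026}
```

View pics/w13.png

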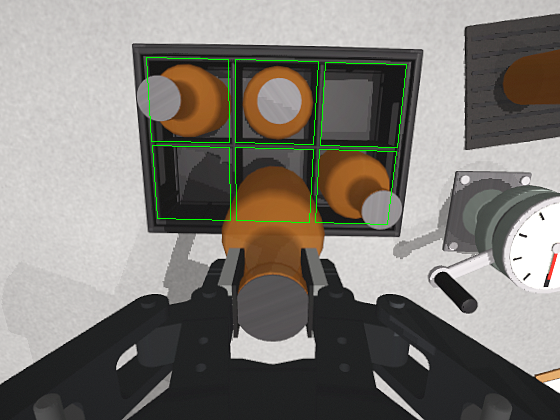

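Request:
drive_tool:
  targets:
    - [[0.4,0.04,0.03,0,0,0,-1],[0.7,0,0,0,0,0,-1],[0.6,0,0,0,0,0,-1],[0.3,0,0,0,0,0,-1],[0.1,0,0,0,0,0,-1]]

```text
time_s: 23.95
position: [0.4942, -0.0638, 0.1298]
tool_rot: [[-0.003, 1.0, 0.003], [0.001, 0.003, -1.0], [-1.0, -0.003, -0.001]]
ft_force: [-0.0, 0.3, -1.5]
grip_width: 0.026
```

Request:
drive_tool:
  targets:
    - [[0.04,0,0,0,0,0,-1],[0.04,0,0,0,0,0,-1],[0,0,0,0,0,0,-1]]

```text
time_s: 24.25
position: [0.4955, -0.0652, 0.1275]
tool_rot: [[0.001, 1.0, 0.001], [-0.0, 0.001, -1.0], [-1.0, 0.001, 0.0]]
ft_force: [-0.0, 1.1, -1.6]
grip_width: 0.0258
```

Request:
drive_tool:
  targets:
    - [[0.06,0,0,0,0,0,-1],[0.04,0,0,0,0,0,-1],[0.02,0,0,0,0,0,-1],[0,0,0,0,0,0,-1]]

```text
time_s: 24.65
position: [0.4953, -0.0654, 0.1208]
tool_rot: [[0.0, 1.0, 0.001], [-0.0, 0.001, -1.0], [-1.0, 0.0, 0.0]]
ft_force: [0.6, -0.9, -2.3]
grip_width: 0.0258
```

Request:
drive_tool:
  targets:
    - [[0.02,0,0,0,0,0,-1],[0,0,0,0,0,0,-1]]

```text
time_s: 24.85
position: [0.4956, -0.0655, 0.1207]
tool_rot: [[0.001, 1.0, 0.001], [-0.001, 0.001, -1.0], [-1.0, 0.001, 0.001]]
ft_force: [-2.3, -0.8, 8.1]
grip_width: 0.0257
```

Request:
drive_tool:
  targets:
    - [[0,0,0,0,0,0,-0.2],[0,0,0,0,0,0,0.1],[0,0,0,0,0,0,0.2],[-0.1,0,0,0,0,0,0.2],[-0.5,0,0,0,0,0,0.2]]

```text
time_s: 25.35
position: [0.4942, -0.065, 0.1485]
tool_rot: [[-0.005, 1.0, 0.001], [0.002, 0.001, -1.0], [-1.0, -0.005, -0.002]]
ft_force: [-0.3, -0.1, 0.3]
grip_width: 0.0512
```

Request:
drive_tool:
  targets:
    - [[-0.9,0,0,0,0,0,0.2],[-0.9,0,0,0,0,0,0.2],[0,0.05,-0.6,0,0,0,0.3],[0,0.07,-0.95,0,0,0,0.3],[0,0.07,-0.95,0,0,0,0.3]]

```text
time_s: 25.85
position: [0.5047, 0.0608, 0.2405]
tool_rot: [[0.001, 1.0, -0.001], [-0.0, -0.001, -1.0], [-1.0, 0.001, 0.0]]
ft_force: [0.7, -1.0, -0.0]
grip_width: 0.0557
```

Request:
drive_tool:
  targets:
    - [[0,0.07,-0.95,0,0,0,0.3],[0,0.07,-0.95,0,0,0,0.3],[0,0.07,-0.95,0,0,0,0.3],[0,0.07,-0.95,0,0,0,0.3],[0,0.07,-0.95,0,0,0,0.3]]

```text
time_s: 26.35
position: [0.5217, 0.2992, 0.2402]
tool_rot: [[0.0, 1.0, 0.001], [0.0, 0.001, -1.0], [-1.0, 0.0, -0.0]]
ft_force: [0.8, 0.1, -0.2]
grip_width: 0.0553
```

Request:
drive_tool:
  targets:
    - [[0,0.06,-0.7,0,0,0,0.3],[0,0.02,-0.3,0,0,0,0.3],[0,0,0,0,0,0,0.3],[0,0,0,0,0,0,0.3]]

```text
time_s: 26.75
position: [0.526, 0.3463, 0.2399]
tool_rot: [[-0.0, 1.0, 0.0], [-0.001, 0.0, -1.0], [-1.0, -0.0, 0.001]]
ft_force: [-0.3, 0.0, 0.5]
grip_width: 0.0555
```

```bash
python3 look.py w14; python3 - <<'E'
from h import *
s=get_image('scene'); save(s,'s14'); w=get_image('wrist')
print(proj(w,[[.524,.3445,.15]]).round(1))
E
```

```text
{'time_s': 26.8, 'position': [0.5261, 0.3459, 0.2401], 'ft_force': [1.0359, 0.6413, 0.4359], 'grip_width': 0.0556}
[[273.7 212.2]]
```

View pics/w14.png

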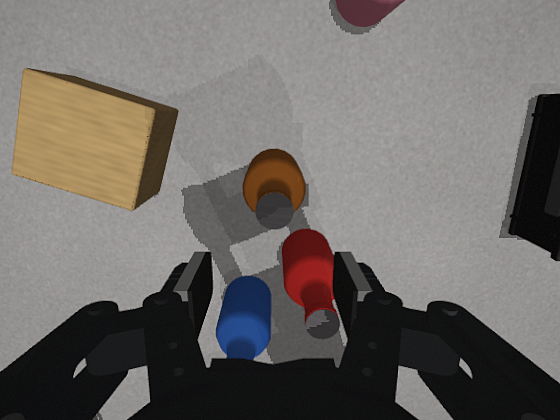

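View pics/s14.png

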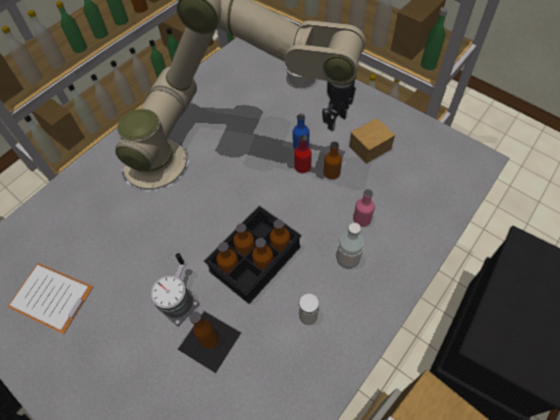

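Request:
drive_tool:
  targets:
    - [[0.3,0,0.02,0,0,0,0.3],[0.8,0,0,0,0,0,0.3],[0.8,0,0,0,0,0,0.3],[0.5,0,0,0,0,0,0.3],[0.13,0,0,0,0,0,0.3]]

```text
time_s: 27.4
position: [0.525, 0.3447, 0.1107]
tool_rot: [[-0.005, 1.0, -0.001], [-0.002, -0.001, -1.0], [-1.0, -0.005, 0.002]]
ft_force: [-1.4, -0.2, 0.4]
grip_width: 0.0557
```

```bash
python3 look.py w15
```

```text
{'time_s': 27.45, 'position': [0.5255, 0.345, 0.1116], 'ft_force': [-0.3937, -0.241, -0.5242], 'grip_width': 0.0554}
```

View pics/w15.png

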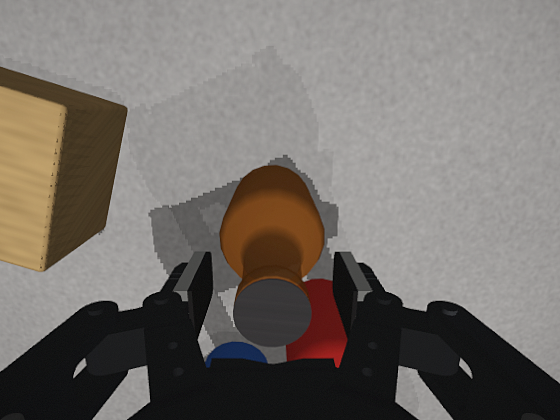

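Mouth at (272,311), centred. Closing and lifting.

Request:
drive_tool:
  targets:
    - [[0,0,0,0,0,0,0],[0,0,0,0,0,0,-0.3],[0,0,0,0,0,0,-1],[0,0,0,0,0,0,-1],[0,0,0,0,0,0,-1]]

```text
time_s: 27.95
position: [0.5268, 0.3462, 0.1153]
tool_rot: [[0.003, 1.0, 0.001], [0.001, 0.001, -1.0], [-1.0, 0.003, -0.001]]
ft_force: [0.0, -2.1, 8.2]
grip_width: 0.0262
```

Request:
drive_tool:
  targets:
    - [[0,0,0,0,0,0,-1],[-0.15,0,0,0,0,0,-1],[-0.6,0,0,0,0,0,-1],[-0.9,0,0,0,0,0,-1],[-0.8,0,0,0,0,0,-1]]

```text
time_s: 28.45
position: [0.5256, 0.3463, 0.2381]
tool_rot: [[0.0, 1.0, 0.001], [0.0, 0.001, -1.0], [-1.0, 0.0, -0.0]]
ft_force: [1.4, 0.4, -2.2]
grip_width: 0.0259
```

Request:
drive_tool:
  targets:
    - [[0,-0.05,0.5,0,0,0,-1],[0,-0.08,0.95,0,0,0,-1],[0,-0.08,0.95,0,0,0,-1],[0,-0.08,0.95,0,0,0,-1],[0,-0.08,0.95,0,0,0,-1]]

```text
time_s: 28.95
position: [0.507, 0.1297, 0.2364]
tool_rot: [[0.001, 1.0, 0.001], [0.0, 0.001, -1.0], [-1.0, 0.001, -0.0]]
ft_force: [0.6, -0.4, -1.7]
grip_width: 0.0261
```

Request:
drive_tool:
  targets:
    - [[0,-0.08,0.95,0,0,0,-1],[0,-0.08,0.9,0,0,0,-1],[0,-0.05,0.55,0,0,0,-1],[0,0,0,0,0,0,-1],[0,0,0,0,0,0,-1]]

```text
time_s: 29.45
position: [0.4971, 0.0111, 0.2362]
tool_rot: [[0.0, 1.0, -0.0], [0.0, -0.0, -1.0], [-1.0, 0.0, -0.0]]
ft_force: [-0.1, 0.1, -2.6]
grip_width: 0.026
```

```bash
python3 look.py w16 1
```

```text
{'time_s': 29.5, 'position': [0.4972, 0.0117, 0.2361], 'ft_force': [0.2827, 0.2647, -2.5583], 'grip_width': 0.0257}
```

View pics/w16.png

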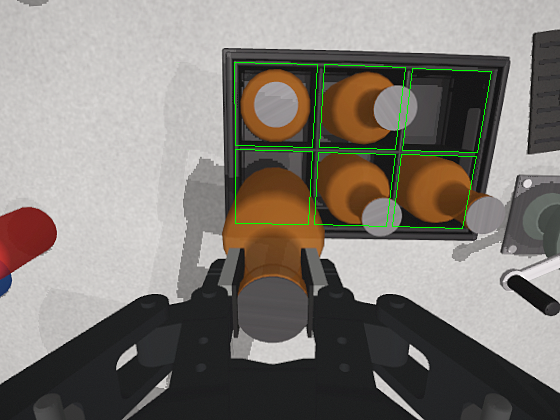

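Request:
drive_tool:
  targets:
    - [[0.4,0,0.01,0,0,0,-1],[0.7,0,0,0,0,0,-1],[0.6,0,0,0,0,0,-1],[0.3,0,0,0,0,0,-1],[0.1,0,0,0,0,0,-1]]

```text
time_s: 30.0
position: [0.4966, 0.0121, 0.1295]
tool_rot: [[-0.003, 1.0, 0.003], [0.001, 0.003, -1.0], [-1.0, -0.003, -0.001]]
ft_force: [-0.7, 0.8, -0.6]
grip_width: 0.026
```

Request:
drive_tool:
  targets:
    - [[0.04,0,0,0,0,0,-1],[0.04,0,0,0,0,0,-1],[0,0,0,0,0,0,-1]]

```text
time_s: 30.3
position: [0.4976, 0.0109, 0.1274]
tool_rot: [[0.001, 1.0, 0.001], [-0.0, 0.001, -1.0], [-1.0, 0.001, 0.0]]
ft_force: [0.2, -1.5, -1.4]
grip_width: 0.0261
```

Request:
drive_tool:
  targets:
    - [[0.06,0,0,0,0,0,-1],[0.03,0,0,0,0,0,-1],[0,0,0,0,0,0,-1]]

```text
time_s: 30.6
position: [0.4971, 0.0107, 0.1222]
tool_rot: [[-0.0, 1.0, 0.001], [0.0, 0.001, -1.0], [-1.0, -0.0, -0.0]]
ft_force: [-0.3, -0.8, -1.6]
grip_width: 0.0262
```

Request:
drive_tool:
  targets:
    - [[0.02,0,0,0,0,0,-1],[0.01,0,0,0,0,0,-1],[0,0,0,0,0,0,-1]]

```text
time_s: 30.9
position: [0.4974, 0.0106, 0.1213]
tool_rot: [[0.001, 1.0, 0.001], [-0.0, 0.001, -1.0], [-1.0, 0.001, 0.0]]
ft_force: [-0.7, -0.6, 3.7]
grip_width: 0.0263
```

Request:
drive_tool:
  targets:
    - [[0,0,0,0,0,0,-0.2],[0,0,0,0,0,0,0.1],[0,0,0,0,0,0,0.2],[-0.1,0,0,0,0,0,0.2],[-0.5,0,0,0,0,0,0.2]]

```text
time_s: 31.4
position: [0.4961, 0.0109, 0.1496]
tool_rot: [[-0.005, 1.0, 0.001], [0.001, 0.001, -1.0], [-1.0, -0.005, -0.001]]
ft_force: [0.3, -0.4, 1.3]
grip_width: 0.0514
```

Request:
drive_tool:
  targets:
    - [[-0.9,0,0,0,0,0,0.2],[-0.9,0,0,0,0,0,0],[0,-0.4,0.7,0,0,0,-1],[0,-0.47,0.82,0,0,0,-1],[0,-0.47,0.82,0,0,0,-1]]

```text
time_s: 31.9
position: [0.4294, -0.1072, 0.2414]
tool_rot: [[0.001, 1.0, 0.002], [-0.001, 0.002, -1.0], [-1.0, 0.001, 0.001]]
ft_force: [0.7, -0.7, -1.0]
grip_width: 0.0006
```

Request:
drive_tool:
  targets:
    - [[0,-0.47,0.82,0,0,0,-1],[0,-0.47,0.82,0,0,0,-1],[0,-0.46,0.8,0,0,0,-1],[0,0,0,0,0,0,-1],[0,0,0,0,0,0,-1]]

```text
time_s: 32.4
position: [0.36, -0.229, 0.2411]
tool_rot: [[0.0, 1.0, -0.002], [0.0, -0.002, -1.0], [-1.0, 0.0, -0.0]]
ft_force: [0.4, 0.6, 0.4]
grip_width: 0.0001
```

```bash
python3 look.py w17 1;  python3 - <<'E'
from h import *
s=get_image('scene'); save(s,'s17'); s=get_image('side'); save(s,'d17')
E
```

```text
{'time_s': 32.45, 'position': [0.3605, -0.2281, 0.241], 'ft_force': [-0.3047, -0.0384, 0.2589], 'grip_width': 0.0004}
```

View pics/w17.png

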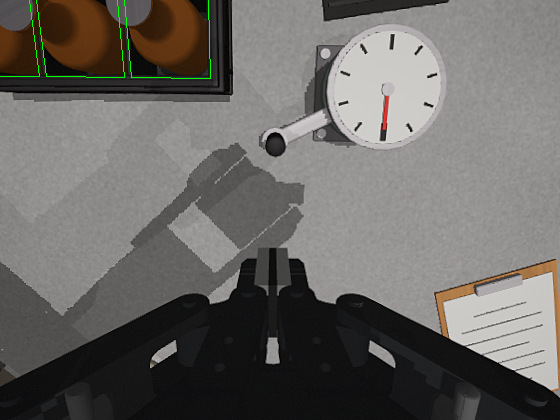

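View pics/s17.png

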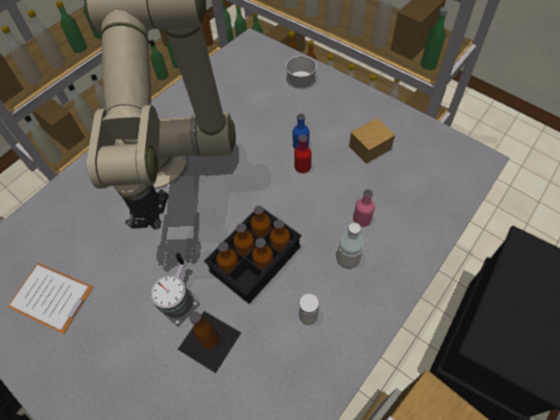

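View pics/d17.png

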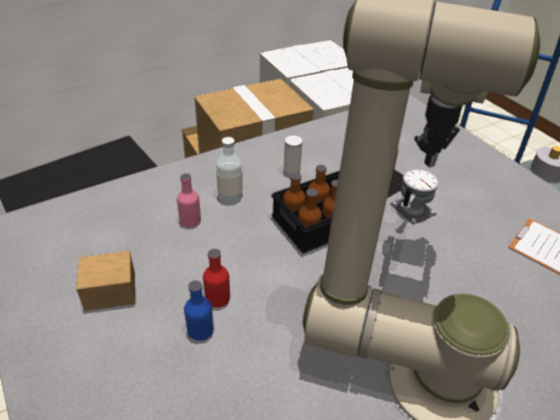

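```bash
python3 - <<'E'
from h import *
w=get_image('wrist')
print(atz(w,[274.5,145],.136),atz(w,[387.5,87],.108), observe()['position'])
print([(np.round(np.array(r['at'])*[560,420],1).tolist(),round(r['p'],2)) for r in recognise('lever_post',w)])
E
```

```text
[ 0.40604094 -0.22915252  0.136     ] [ 0.44906491 -0.31840868  0.108     ] [ 0.36093898 -0.22739156  0.2409277 ]
[]
```

Request:
drive_tool:
  targets:
    - [[0.4,0,0.05,0,0,0,-1],[0.8,0,0,0,0,0,-1],[0.8,0,0,0,0,0,-1],[0.5,0,0,0,0,0,-1],[0.22,0,0,0,0,0,-1]]

```text
time_s: 33.15
position: [0.3602, -0.2294, 0.1028]
tool_rot: [[-0.002, 1.0, 0.003], [0.003, 0.003, -1.0], [-1.0, -0.002, -0.003]]
ft_force: [0.7, -1.0, -0.4]
grip_width: -0.0001
```

Request:
drive_tool:
  targets:
    - [[0,0.1,0,0,0,0,-1],[0,0.2,0,0,0,0,-1],[0,0.2,0,0,0,0,-1],[0,0,0,0,0,0,-1]]

```text
time_s: 33.55
position: [0.3869, -0.2311, 0.1055]
tool_rot: [[0.001, 1.0, 0.002], [-0.002, 0.002, -1.0], [-1.0, 0.001, 0.002]]
ft_force: [-1.5, -1.4, -0.1]
grip_width: -0.0001
```

```bash
python3 look.py w18
```

```text
{'time_s': 33.6, 'position': [0.3863, -0.2311, 0.1054], 'ft_force': [-1.0836, -0.8581, 0.2139], 'grip_width': -0.0002}
```

View pics/w18.png

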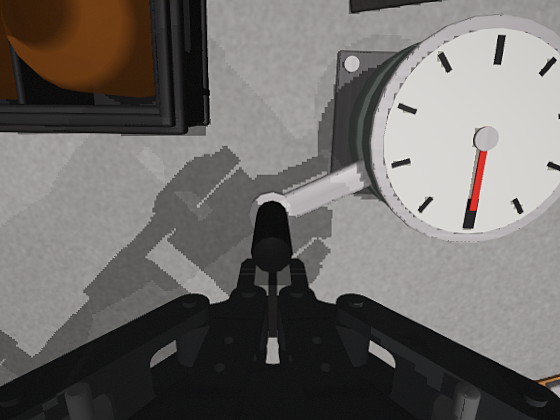

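Request:
drive_tool:
  targets:
    - [[0,0.3,-0.08,0,0,0,-1],[0,0.35,-0.06,0,0,0,-1],[0,0.35,0.0,0,0,0,-1],[0,0.35,0.05,0,0,0,-1],[0,0.25,0.06,0,0,0,-1]]

```text
time_s: 34.1
position: [0.465, -0.2281, 0.1046]
tool_rot: [[-0.003, 1.0, 0.002], [0.002, 0.002, -1.0], [-1.0, -0.003, -0.002]]
ft_force: [-6.6, 2.6, 0.6]
grip_width: 0.0
```

Request:
drive_tool:
  targets:
    - [[0,0.05,0.03,0,0,0,-1],[0,0,0,0,0,0,-1]]

```text
time_s: 34.3
position: [0.4672, -0.2302, 0.1046]
tool_rot: [[-0.002, 1.0, 0.001], [0.001, 0.001, -1.0], [-1.0, -0.002, -0.001]]
ft_force: [-4.8, 4.0, 0.2]
grip_width: 0.0001
```

```bash
python3 look.py w19
```

```text
{'time_s': 34.35, 'position': [0.4669, -0.2301, 0.1046], 'ft_force': [-3.8113, 4.5888, -0.521], 'grip_width': -0.0004}
```

View pics/w19.png

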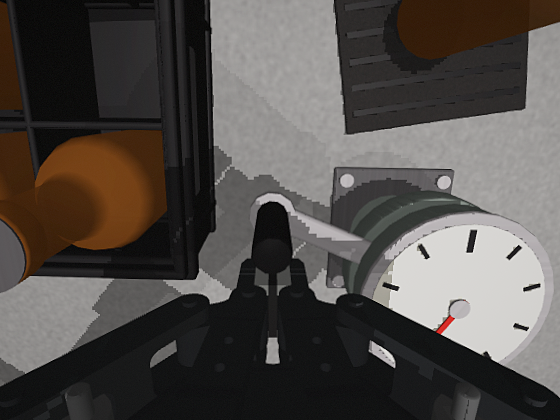

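Request:
drive_tool:
  targets:
    - [[0,0.08,0.03,0,0,0,-1],[0,0,0,0,0,0,-1]]

```text
time_s: 34.55
position: [0.4709, -0.2318, 0.1046]
tool_rot: [[-0.002, 1.0, 0.001], [0.001, 0.001, -1.0], [-1.0, -0.002, -0.001]]
ft_force: [-4.4, 2.8, -0.4]
grip_width: 0.0003
```

Request:
drive_tool:
  targets:
    - [[0,0.06,0.02,0,0,0,-1],[0,0,0,0,0,0,-1]]

```text
time_s: 34.75
position: [0.4729, -0.2325, 0.1046]
tool_rot: [[-0.004, 1.0, 0.001], [0.002, 0.001, -1.0], [-1.0, -0.004, -0.002]]
ft_force: [-8.7, 3.4, 1.7]
grip_width: -0.0002
```

Request:
drive_tool:
  targets:
    - [[0,0.04,0.02,0,0,0,-1],[0,0,0,0,0,0,-1]]

```text
time_s: 34.95
position: [0.473, -0.2325, 0.1045]
tool_rot: [[-0.009, 1.0, 0.001], [0.004, 0.001, -1.0], [-1.0, -0.009, -0.004]]
ft_force: [-18.8, 6.3, 7.9]
grip_width: -0.0001
```

Request:
drive_tool:
  targets:
    - [[0,-0.3,-0.1,0,0,0,-1],[0,-0.45,-0.08,0,0,0,-1],[0,-0.45,-0.03,0,0,0,-1],[0,-0.45,0.06,0,0,0,-1],[0,-0.4,0.08,0,0,0,-1]]

```text
time_s: 35.45
position: [0.3735, -0.2312, 0.1053]
tool_rot: [[0.002, 1.0, 0.001], [-0.002, 0.001, -1.0], [-1.0, 0.002, 0.002]]
ft_force: [-0.2, -1.2, 1.1]
grip_width: 0.0
```

Request:
drive_tool:
  targets:
    - [[0,0,0,0,0,0,-1],[0,0,0,0,0,0,-1],[0,0,0,0,0,0,-1],[0,0,0,0,0,0,-1]]

```text
time_s: 35.85
position: [0.3751, -0.231, 0.1049]
tool_rot: [[0.001, 1.0, 0.001], [-0.0, 0.001, -1.0], [-1.0, 0.001, 0.0]]
ft_force: [0.0, 0.3, 0.6]
grip_width: 0.0001
```

```bash
python3 look.py w20
```

```text
{'time_s': 35.9, 'position': [0.375, -0.2309, 0.1048], 'ft_force': [-0.127, 0.5011, -0.299], 'grip_width': -0.0001}
```

View pics/w20.png

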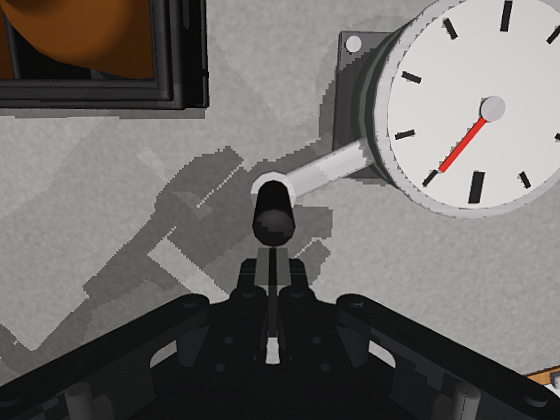

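Request:
drive_tool:
  targets:
    - [[0,0.35,-0.06,0,0,0,-1],[0,0.4,-0.06,0,0,0,-1],[0,0.4,0,0,0,0,-1],[0,0.4,0.04,0,0,0,-1],[0,0.3,0.06,0,0,0,-1]]

```text
time_s: 36.4
position: [0.4668, -0.2288, 0.1041]
tool_rot: [[-0.004, 1.0, 0.002], [0.002, 0.002, -1.0], [-1.0, -0.004, -0.002]]
ft_force: [-8.2, -5.3, -0.7]
grip_width: 0.0
```

Request:
drive_tool:
  targets:
    - [[0,0.1,0.04,0,0,0,-1],[0,0.06,0.03,0,0,0,-1],[0,0.03,0.02,0,0,0,-1],[0,0,0,0,0,0,-1]]

```text
time_s: 36.8
position: [0.473, -0.2314, 0.104]
tool_rot: [[-0.009, 1.0, 0.002], [0.006, 0.002, -1.0], [-1.0, -0.009, -0.006]]
ft_force: [-16.9, 9.9, 8.9]
grip_width: -0.0001
```

Request:
drive_tool:
  targets:
    - [[0,-0.3,-0.1,0,0,0,-1],[0,-0.45,-0.08,0,0,0,-1],[0,-0.45,-0.03,0,0,0,-1],[0,-0.45,0.06,0,0,0,-1],[0,-0.39,0.08,0,0,0,-1]]

```text
time_s: 37.3
position: [0.3736, -0.2307, 0.1049]
tool_rot: [[0.001, 1.0, 0.001], [-0.0, 0.001, -1.0], [-1.0, 0.001, 0.0]]
ft_force: [0.1, -0.3, -0.3]
grip_width: 0.0001
```

Request:
drive_tool:
  targets:
    - [[0,0,0,0,0,0,-1],[0,0,0,0,0,0,-1],[0,0,0,0,0,0,-1],[0,0,0,0,0,0,-1]]

```text
time_s: 37.7
position: [0.3751, -0.2309, 0.1048]
tool_rot: [[0.0, 1.0, 0.002], [-0.0, 0.002, -1.0], [-1.0, 0.0, 0.0]]
ft_force: [-0.2, -0.2, 0.3]
grip_width: -0.0001
```

```bash
python3 look.py w21
```

```text
{'time_s': 37.75, 'position': [0.375, -0.2308, 0.1048], 'ft_force': [0.383, -0.1914, -0.0527], 'grip_width': 0.0003}
```

View pics/w21.png

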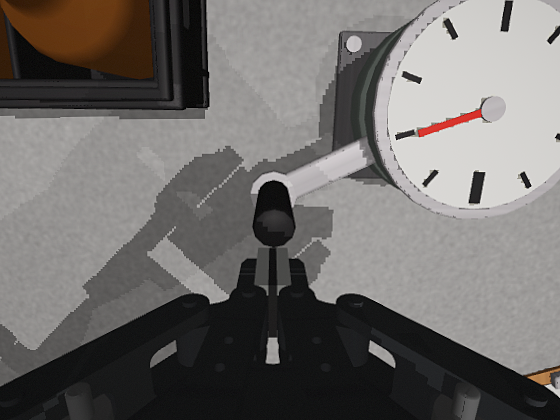

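The pointer is on the second mark (404,134) and the lever is home. Third swing.

Request:
drive_tool:
  targets:
    - [[0,0.35,-0.06,0,0,0,-1],[0,0.4,-0.06,0,0,0,-1],[0,0.4,0,0,0,0,-1],[0,0.4,0.04,0,0,0,-1],[0,0.3,0.06,0,0,0,-1]]

```text
time_s: 38.25
position: [0.4668, -0.2288, 0.1041]
tool_rot: [[-0.004, 1.0, 0.002], [0.002, 0.002, -1.0], [-1.0, -0.004, -0.002]]
ft_force: [-9.3, -5.2, 0.2]
grip_width: 0.0001
```

Request:
drive_tool:
  targets:
    - [[0,0.1,0.04,0,0,0,-1],[0,0.06,0.03,0,0,0,-1],[0,0.03,0.02,0,0,0,-1],[0,0,0,0,0,0,-1]]

```text
time_s: 38.65
position: [0.473, -0.2314, 0.104]
tool_rot: [[-0.009, 1.0, 0.002], [0.007, 0.002, -1.0], [-1.0, -0.009, -0.007]]
ft_force: [-16.2, 11.0, 9.0]
grip_width: -0.0005
```

Request:
drive_tool:
  targets:
    - [[0,-0.3,-0.1,0,0,0,-1],[0,-0.45,-0.08,0,0,0,-1],[0,-0.45,-0.03,0,0,0,-1],[0,-0.45,0.06,0,0,0,-1],[0,-0.39,0.08,0,0,0,-1]]

```text
time_s: 39.15
position: [0.3736, -0.2307, 0.1049]
tool_rot: [[0.001, 1.0, 0.001], [-0.0, 0.001, -1.0], [-1.0, 0.001, 0.0]]
ft_force: [0.7, -0.5, -0.1]
grip_width: -0.0002
```

Request:
drive_tool:
  targets:
    - [[0,0,0,0,0,0,-1],[0,0,0,0,0,0,-1],[0,0,0,0,0,0,-1],[0,0,0,0,0,0,-1]]

```text
time_s: 39.55
position: [0.3751, -0.2309, 0.1048]
tool_rot: [[0.0, 1.0, 0.002], [-0.0, 0.002, -1.0], [-1.0, 0.0, 0.0]]
ft_force: [-0.2, -0.8, 0.2]
grip_width: 0.0
```

```bash
python3 look.py w22
```

```text
{'time_s': 39.6, 'position': [0.375, -0.2308, 0.1048], 'ft_force': [-0.366, -0.1666, -0.6476], 'grip_width': -0.0001}
```

View pics/w22.png

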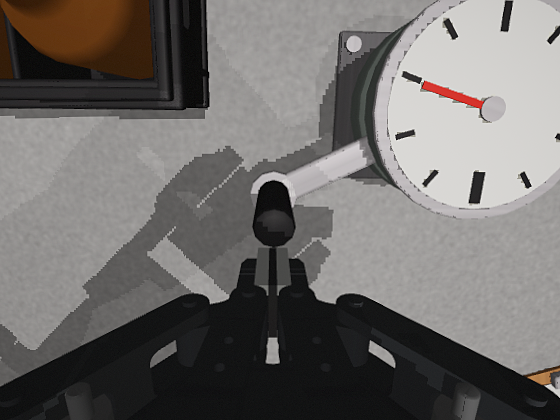

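Third mark (411,78). Fourth swing.

Request:
drive_tool:
  targets:
    - [[0,0.35,-0.06,0,0,0,-1],[0,0.4,-0.06,0,0,0,-1],[0,0.4,0,0,0,0,-1],[0,0.4,0.04,0,0,0,-1],[0,0.3,0.06,0,0,0,-1]]

```text
time_s: 40.1
position: [0.4668, -0.2288, 0.1041]
tool_rot: [[-0.004, 1.0, 0.002], [0.002, 0.002, -1.0], [-1.0, -0.004, -0.002]]
ft_force: [-9.8, -6.3, -0.2]
grip_width: -0.0002
```

Request:
drive_tool:
  targets:
    - [[0,0.1,0.04,0,0,0,-1],[0,0.06,0.03,0,0,0,-1],[0,0.03,0.02,0,0,0,-1],[0,0,0,0,0,0,-1]]

```text
time_s: 40.5
position: [0.473, -0.2315, 0.104]
tool_rot: [[-0.009, 1.0, 0.002], [0.007, 0.002, -1.0], [-1.0, -0.009, -0.007]]
ft_force: [-16.4, 9.4, 7.9]
grip_width: 0.0003
```

Request:
drive_tool:
  targets:
    - [[0,-0.3,-0.1,0,0,0,-1],[0,-0.45,-0.08,0,0,0,-1],[0,-0.45,-0.03,0,0,0,-1],[0,-0.45,0.06,0,0,0,-1],[0,-0.39,0.08,0,0,0,-1]]

```text
time_s: 41.0
position: [0.3736, -0.2307, 0.1049]
tool_rot: [[0.001, 1.0, 0.001], [-0.0, 0.001, -1.0], [-1.0, 0.001, 0.0]]
ft_force: [0.8, -1.4, 0.3]
grip_width: 0.0002
```

Request:
drive_tool:
  targets:
    - [[0,0,0,0,0,0,-1],[0,0,0,0,0,0,-1],[0,0,0,0,0,0,-1],[0,0,0,0,0,0,-1]]

```text
time_s: 41.4
position: [0.3751, -0.2309, 0.1048]
tool_rot: [[0.0, 1.0, 0.002], [-0.0, 0.002, -1.0], [-1.0, 0.0, 0.0]]
ft_force: [-0.0, 0.5, 0.2]
grip_width: 0.0001
```

```bash
python3 look.py w23
```

```text
{'time_s': 41.45, 'position': [0.375, -0.2308, 0.1048], 'ft_force': [-0.7656, 0.768, -0.3672], 'grip_width': -0.0001}
```

View pics/w23.png

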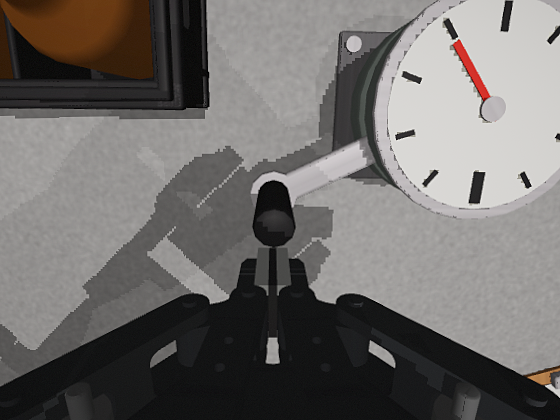

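Fourth mark (451,29). Fifth and last swing, then retreat.

Request:
drive_tool:
  targets:
    - [[0,0.35,-0.06,0,0,0,-1],[0,0.4,-0.06,0,0,0,-1],[0,0.4,0,0,0,0,-1],[0,0.4,0.04,0,0,0,-1],[0,0.3,0.06,0,0,0,-1]]

```text
time_s: 41.95
position: [0.4668, -0.2288, 0.1041]
tool_rot: [[-0.004, 1.0, 0.002], [0.002, 0.002, -1.0], [-1.0, -0.004, -0.002]]
ft_force: [-8.2, -5.7, 0.2]
grip_width: 0.0001
```

Request:
drive_tool:
  targets:
    - [[0,0.1,0.04,0,0,0,-1],[0,0.06,0.03,0,0,0,-1],[0,0.03,0.02,0,0,0,-1],[0,0,0,0,0,0,-1]]

```text
time_s: 42.35
position: [0.473, -0.2314, 0.104]
tool_rot: [[-0.009, 1.0, 0.002], [0.007, 0.002, -1.0], [-1.0, -0.009, -0.007]]
ft_force: [-16.5, 10.1, 8.8]
grip_width: 0.0003
```

Request:
drive_tool:
  targets:
    - [[0,-0.3,-0.1,0,0,0,-1],[0,-0.45,-0.08,0,0,0,-1],[0,-0.45,-0.03,0,0,0,-1],[0,-0.45,0.06,0,0,0,-1],[0,-0.39,0.08,0,0,0,-1]]

```text
time_s: 42.85
position: [0.3736, -0.2307, 0.1049]
tool_rot: [[0.001, 1.0, 0.001], [-0.0, 0.001, -1.0], [-1.0, 0.001, 0.0]]
ft_force: [0.8, -1.0, -0.3]
grip_width: -0.0003
```

Request:
drive_tool:
  targets:
    - [[0,-0.2,0,0,0,0,-1],[-0.5,0,0,0,0,0,-1],[-0.8,0,0,0,0,0,-1],[-0.8,0,0,0,0,0,-1],[-0.6,0,0,0,0,0,-1]]

```text
time_s: 43.35
position: [0.3649, -0.231, 0.2423]
tool_rot: [[0.002, 1.0, 0.001], [-0.002, 0.001, -1.0], [-1.0, 0.002, 0.002]]
ft_force: [0.5, -0.3, -0.3]
grip_width: 0.0003
```

Request:
drive_tool:
  targets:
    - [[0,0,0,0,0,0,-1],[0,0,0,0,0,0,-1],[0,0,0,0,0,0,-1]]

```text
time_s: 43.65
position: [0.3642, -0.2305, 0.2387]
tool_rot: [[-0.001, 1.0, 0.001], [0.002, 0.001, -1.0], [-1.0, -0.001, -0.002]]
ft_force: [1.0, 0.1, -0.3]
grip_width: 0.0001
```

```bash
python3 look.py w24;  python3 - <<'E'
from h import *
s=get_image('scene'); save(s,'s24'); c=s['image'][190:390,130:330,::-1]; cv2.imwrite('pics/s24c.png',cv2.resize(c,None,fx=3,fy=3,interpolation=cv2.INTER_CUBIC)); s=get_image('side'); save(s,'d24')
E
```

```text
{'time_s': 43.7, 'position': [0.3642, -0.2305, 0.2387], 'ft_force': [-0.6573, -0.3451, 0.4374], 'grip_width': -0.0002}
```

View pics/w24.png

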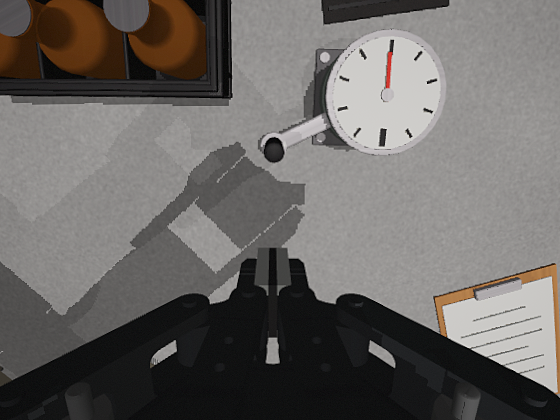

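View pics/s24.png

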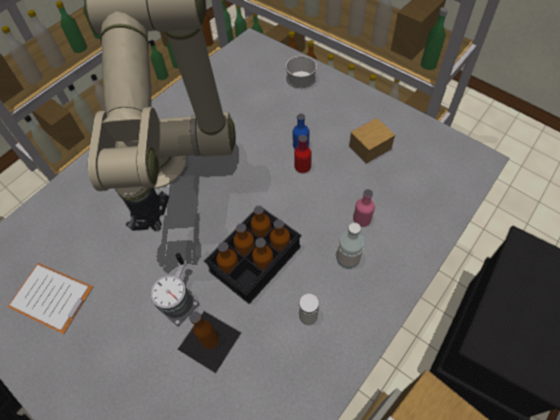

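View pics/s24c.png

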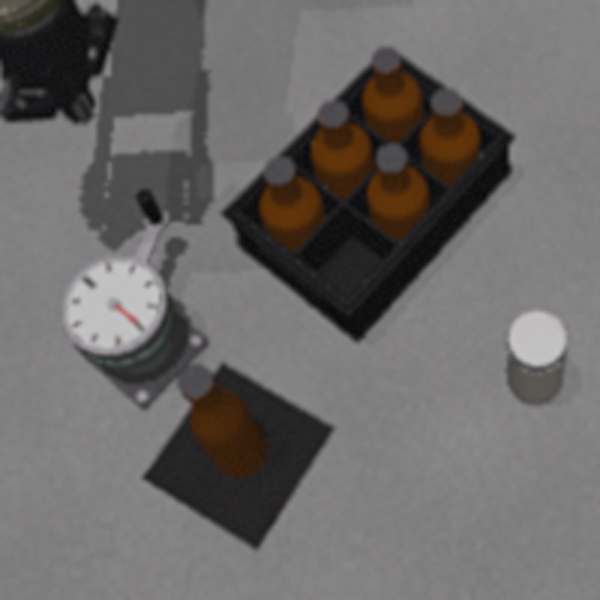

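View pics/d24.png

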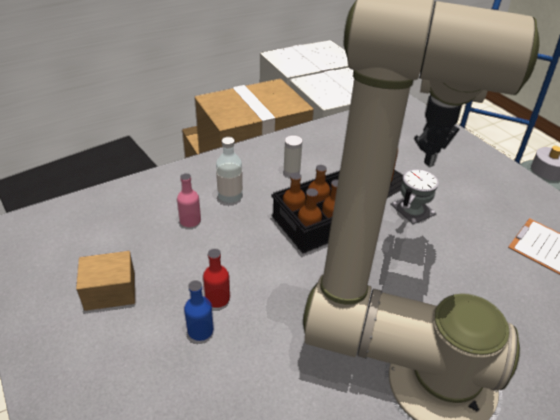

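The pointer is on the fifth mark, opposite zero (wrist view, 390,45), and the lever is home. The scene view shows five short bottles in the crate and the tall one on the mat. No brown bottle is left on the bench, and the syrup, can and napkins are where they were. Handing in.

```bash
python3 -c "
from rig import close_job; print(close_job())"
```

```text
the job is handed in; nothing more can be done
None
```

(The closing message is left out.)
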